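Start the fan and raise the solvent bay's window to the pointer

ROBOT

A 6-joint arm with a two-finger parallel gripper is mounted at the origin on the work surface. World frame = base frame: x ahead of the robot, y to its left, z up, the work surface at z = 0. Lengths are in m, angles in rad, forces in N, time in s.
With the tool pointing down it reaches from about 0.35 to 0.85 m from the base axis. Payload 8.1 kg.
Tool frame: the origin (TCP) lies between the finger pads; the fingertips stand env.tip_reach ahead of it and the grasp point (between the pads) lies 5 mm behind it (env.tip_reach is the distance from the TCP to the fingertips, in m); z points along the fingers, y is the direction in which the jaws open and shut (so a half turn about z gives the same grasp; the last joint's range is limited). The gripper opens to 93 mm and grips with 3 to 60 N. Pads are 15 mm wide; open, the fingers measure 128 mm over their backs; the gripper's body (75 mm by 188 mm) begins 65 mm behind the grasp point.
Start: joints at [1.033, 0.13, 1.488, -0, 1.523, -0.085], TCP at [0.262, 0.54, 0.233] pointing down, gripper open.
Joint ranges: [-2.96, 2.96], [-0.89, 2.26], [0.02, 2.5], [-1.34, 4.48], [0, 2.73], [-2.66, 2.66]. Speed limits (rad/s): [2.39, 2.39, 2.79, 3.14, 3.14, 3.14].

INTERFACE

Orientations are given as a rotation vector (axis times angle).
In Python, from workcell import env gives the robot as it stands.
- The arm moves only by the shell command python3 -m creep 'ROWS' [FORCE]. ROWS is JSON, a list of rows, each an object with "hand": the finger opening in cm, from 0 to 9.3; "slide": the shift along the tool's x, y, z in cm, a list of three; "spin": the turn about the tool's z in rad. A call has exactly 10 rows; each row is the pose to reach, as a shift and turn from the pose measured when the call began, along the tool's axes at that moment; what a row does not reach only later rows make up. A row lasts 1/10 s, in which the tool goes at most 50 mm and 8.59 degrees, less where a joint would pass 70% of its speed; a pose out of reach is approached as far as the arm can. A call with a gripper value outside its range is refused whole. The fingers move at their own pace and stop on an object; FORCE is the grip in N (left out, the last holds). Time passes only in rows, so rows that repeat a pose let the fingers close, or fill a call up. It gives the time, the measured TCP pose, the force and the opening at its end, in the units of the state.
- env.get_state(): the state, without advancing time (a new reading comes with each control period).
- env.get_image(name): name is "side" or "top" or "wrist"; returns a dict with "image" (420x560x3 uint8, red, green, blue), "z_map" (420x560 float32, m along the optical axis (not along the pixel's ray), 0 where there is no reading), "fx", "fy", "cx", "cy" (pixels), "camera_from_world" (4x4, takes a point from world to camera coordinates); the wrist camera has in their place "hand_eye" (4x4, takes a point from camera to tool coordinates, whose origin is the TCP and whose axes are the flange's). Camera axes: x right, y down, z forward; pixel columns grow to the right and rows downward; lengths in m; the calibration is good to about 2 mm. A picture is of the moment at which its call begins: read the wrist's pose just before it.
- env.sign_off(): hands the job in, once; it reports no verdict.
The state is a dict: "clock": time; "joints": joint angles; "qvel": joint speeds; "tau": joint torques, N m; "tcp_pos": TCP position; "ee_rot": TCP orientation; "wrist_force": force on the tool from outside, world axes, zero at the start; "torque": the same for the moment, N m; "finger_gap": finger opening in m.
Only numpy, scipy, OpenCV 4.12 (cv2) and the standard library are available. Lean on these libraries where they do the work, as an engineer would, in place of code of your own. Each camera call takes 0.05 s, during which the arm holds its last target.

TASK

With the fingertips only, first press the round fan button down, then push the bottle bay's sliding window up from beneath its lip until the underside of the lip is level with the black pointer on the post, and let go. Do not pinch the lip, and leave the rack, beaker, amber bottle, cap and screwdriver where they are.

Things in the scene. Friction and masses are not known exactly. Their poses are not given: they have to be found in the camera images.
- bay: bottle bay fixed to the bench, open above, with a window in front: 440 wide, 470 tall, 210 mm deep. Origin on the bench under the middle of the window plane; x points level into the bay, y left along the window, z up. Steel posts 30 mm wide at y = -205 and +205 mm reach 14 mm in front of the origin. Floor 14 mm high, behind the window; two bottles up to 210 mm tall stand on it
- window (a joint): how far the sliding window is raised, m: 0 fully down (lip underside 30 mm above the bench), 0.24 at the top stop. It slides straight up. Counterweighted: it stays wherever it is left; 3 to 8 N moves it slowly either way
- lip_edge (a point): middle of the lower front edge of the window's lip, at the height of the lip's underside; axes as the bay's. The lip is a level aluminium ledge along the window's foot, 340 mm long, 20 mm thick, standing 42 mm out from the pane; this point lies 45 mm before the window plane, and starts 85 to 115 mm above the bench with open space below
- pointer: black height pointer clipped to the post on the left (the bay's +y): a 34 x 30 mm plate, thumbscrew standing 18 mm out in front, and a pointed end towards the window. Origin at the tip of the point beside the window, at the height it marks; the point is at mid-height of the plate; z up
- switch_box: white box 90 x 90 x 45 mm fixed to the bench in front of one of the posts, carrying the round fan button in the middle of its top
- fan_button_top (a point): middle of the top of the round grey fan button, 28 mm in diameter; it is pressed straight down
- fan_button (a joint): how far the fan button is pressed, m: 0 up, 0.006 fully down, which takes 5 N; springs back
- tube_rack: white block 70 x 120 x 50 mm with three capped tubes (tops 76 mm above the bench), loose on the bench in front of one post of the bay, on the side away from the switch box. Origin at the centre of its underside
- beaker: open glass beaker, 64 mm across, 75 mm tall, loose on the bench. Origin at the centre of its underside
- cap: blue screw cap, 44 mm in diameter, 22 mm tall, loose on the bench before the window. Origin at the centre of its underside
- driver: screwdriver lying on the bench before the window, about 200 mm long and under 40 mm high. Origin at the centre of its underside (at the middle of its length)
- small_bottle: amber bottle, 48 mm in diameter, 100 mm tall, loose on the bench. Origin at the centre of its underside
There are look-alikes about, which are no part of the job. What is shaped like the switch_box but yellow is not meant.

How it is judged:
On the way, in this order (a step that is already met when the one before it is completed fails the run):
1. the fan button is pressed while the window is still low (value of joint fan_button above 0.004 m and z of lip_edge in the frame of pointer below -0.04 m), for 0.05 s.
2. the fingers bear on the lip from beneath (contact force between the fingers and window_c0 above 0.5 N), for 0.05 s.
3. the lip's underside is level with the pointer (z of lip_edge in the frame of pointer between -0.008 and 0.008 m), for 0.2 s.
At the end, for the whole second after the job is handed in: The lip's underside is within 8 mm of the pointer's height and the window at rest, the fan button is up again, and each loose thing listed is within 20 mm of where it stood (all of step 3 and velocity of joint window between -0.005 and 0.005 m/s and value of joint fan_button below 0.002 m and distance of each of tube_rack, beaker, cap, driver, small_bottle from where it was at the start of the episode below 0.02 m); the robot touches nothing.
It fails at once if the lip is pinched from above and below at once (contact force between the fingers and window_c1 above 1 N and contact force between the fingers and window_c0 above 1 N).
It fails at once if the tube rack is lifted, pushed away or knocked over (distance of tube_rack from where it was at the start of the episode above 0.02 m or angle between tube_rack's own z axis and vertical above 0.35 rad).
It fails at once if the beaker or the small bottle is lifted, pushed away or knocked over (distance of any of beaker, small_bottle from where it was at the start of the episode above 0.02 m or angle between any of beaker, small_bottle's own z axis and vertical above 0.35 rad).
It fails at once if the cap or the screwdriver is lifted, pushed away or knocked over (distance of any of cap, driver from where it was at the start of the episode above 0.02 m or angle between cap's own z axis and vertical above 0.35 rad).
It also fails if it takes over 48 s, if anything falls off the work surface, if the arm or the gripper's body presses on something with over 40 N, if the wrist force passes 120 N, or if a joint passes its speed limit or range.

## Working session

There is one attempt and no reset: what is moved stays moved. The work goes in short steps, Python scripts to look and compute and a shell command to move; the robot and the scene stay as the last step left them, time stands still between calls to the robot, and variables do not carry over. Pictures are saved under pics/ and viewed, and the job is handed in when it is done.

```bash
ls; mkdir -p pics
cat > h.py <<'E'
import numpy as np,cv2
from workcell import env
def grab(n):
    s=env.get_state(); d=env.get_image(n); d['s']=s; return d
def save(d,f): cv2.imwrite('pics/'+f,d['image'][:,:,::-1])
E
python3 - <<'E'
from h import *
import pickle
s=env.get_state(); print(s, env.tip_reach)
for n in ('side','top','wrist'):
    d=grab(n); save(d,n+'0.png'); pickle.dump(d,open(n+'0.pkl','wb'))
    if n!='wrist': print(n,np.linalg.inv(d['camera_from_world']).round(3),d['fx'],d['cx'])
E
```

```text
pics
{'clock': 0.0, 'joints': array([ 1.03258906e+00,  1.31148154e-01,  1.48927784e+00, -1.20701744e-05,
        1.52304224e+00, -8.54191898e-02]), 'qvel': array([-0.00026619, -0.00072881,  0.00205431,  0.0014029 , -0.00011756,
        0.00118142]), 'tau': array([-1.55457139e-03, -5.59837997e+01, -4.91757345e+01,  7.70197297e-02,
        3.51996243e-02, -1.60090954e-04]), 'tcp_pos': array([0.26219037, 0.53905816, 0.23159602]), 'ee_rot': array([-7.05049977e-01, -3.06087538e+00,  2.80938955e-03]), 'wrist_force': array([-0.05291613,  0.72708961,  0.22371926]), 'torque': array([ 0.00227998, -0.02864825, -0.01393851]), 'finger_gap': 0.09288244486274667} 0.014
side [[ 0.647 -0.572  0.505 -0.293]
 [-0.763 -0.478  0.436 -0.613]
 [-0.008 -0.667 -0.745  1.26 ]
 [ 0.     0.     0.     1.   ]] 535.9296113093117 284.5490274115291
top [[-0.022 -0.994  0.111  0.331]
 [-1.     0.023  0.009  0.021]
 [-0.011 -0.11  -0.994  1.154]
 [ 0.     0.     0.     1.   ]] 416.82850520002296 276.91885053438835
```

View pics/side0.png

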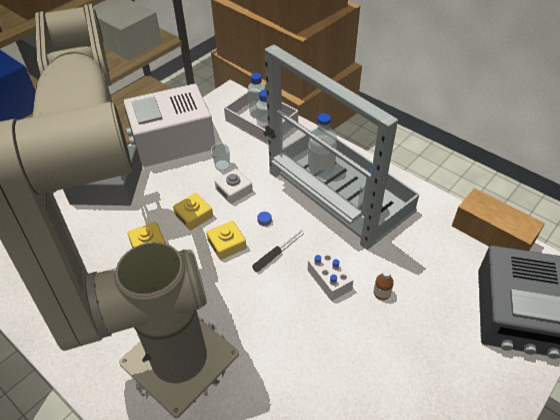

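View pics/top0.png

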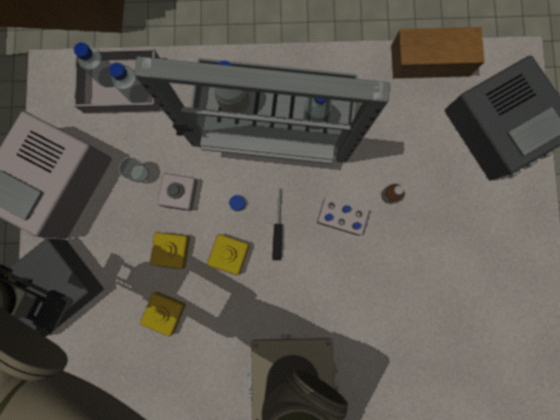

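View pics/wrist0.png

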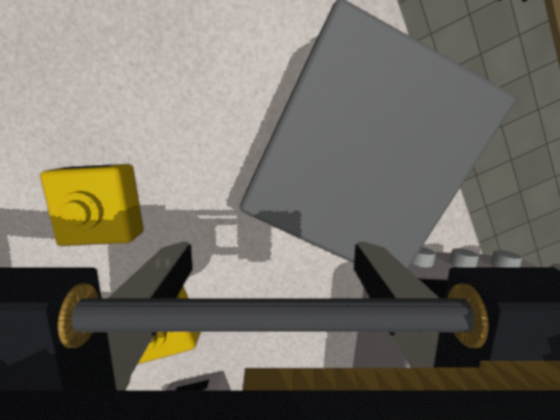

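The switch box could be mistaken for any of these, by top-view pixel: the white box with grey button at (177,191), and yellow boxes at (169,250), (229,254) and (162,314). I choose the white one. The pointer is the black plate on the left post, near top (182,127) and side (269,132). Next I take close crops and measure.

```bash
cat >> h.py <<'E'
def pts(d):
    z=d['z_map']; v,u=np.mgrid[:z.shape[0],:z.shape[1]]
    P=np.stack([(u-d['cx'])/d['fx']*z,(v-d['cy'])/d['fy']*z,z,np.ones_like(z)],-1)
    M=np.linalg.inv(d['camera_from_world'])
    W=(P@M.T)[...,:3]; W[z==0]=np.nan; return W
def proj(d,p):
    c=d['camera_from_world']@np.r_[p,1]; return d['fx']*c[0]/c[2]+d['cx'],d['fy']*c[1]/c[2]+d['cy']
E
python3 - <<'E'
from h import *
import pickle
S,T=[pickle.load(open(n+'0.pkl','rb')) for n in('side','top')]
a=cv2.resize(S['image'][100:250,200:400,::-1],None,fx=4,fy=4,interpolation=2); cv2.imwrite('pics/sc.png',a)
a=cv2.resize(T['image'][50:250,110:310,::-1],None,fx=3,fy=3,interpolation=2); cv2.imwrite('pics/tc.png',a)
a=cv2.resize(S['image'][110:160,245:295,::-1],None,fx=12,fy=12,interpolation=2); cv2.imwrite('pics/sp.png',a)
W=pts(T);V=pts(S)
for n,(u,v) in dict(btn=(175,190),lipL=(205,150),lipM=(268,153),lipR=(330,157),cap=(237,203),beaker=(135,172),drv=(278,240),tip=(280,195),rack=(343,215),amb=(395,193),ptr=(182,127),bench=(230,170)).items(): print(n,W[v,u].round(3))
for n,(u,v) in dict(btn=(233,181),ptr=(269,132),lipL=(280,163),lipM=(318,192),lipR=(350,215)).items(): print('S',n,V[v,u].round(3))
E
```

```text
btn [0.509 0.299 0.067]
lipL [0.605 0.211 0.107]
lipM [0.591 0.049 0.115]
lipR [ 0.575 -0.107  0.124]
cap [0.477 0.14  0.021]
beaker [0.574 0.428 0.003]
drv [0.373 0.029 0.025]
tip [ 0.499  0.021 -0.002]
rack [ 0.434 -0.145  0.046]
amb [ 0.483 -0.272  0.098]
ptr [0.635 0.247 0.207]
bench [ 0.574  0.161 -0.002]
S btn [0.505 0.29  0.057]
S ptr [0.634 0.247 0.197]
S lipL [0.613 0.186 0.119]
S lipM [0.59 0.02 0.12]
S lipR [ 0.578 -0.104  0.12 ]
```

View pics/sc.png

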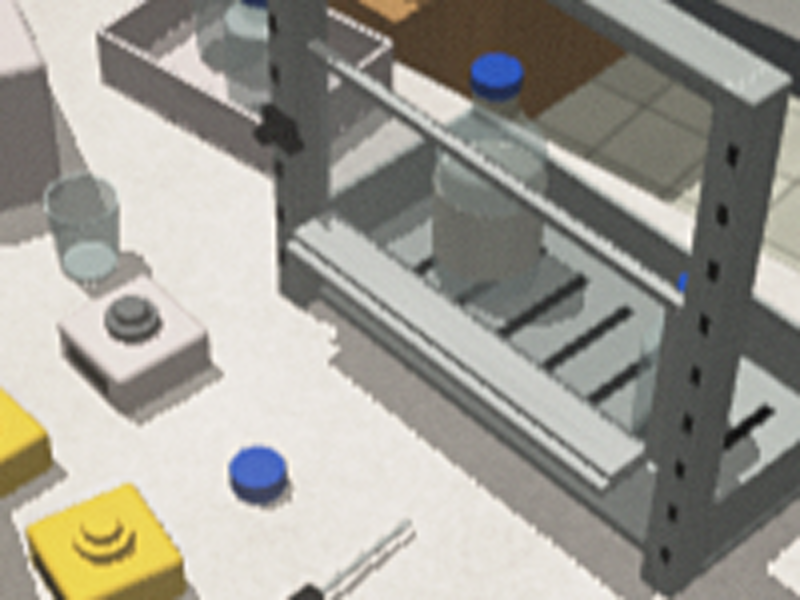

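View pics/tc.png

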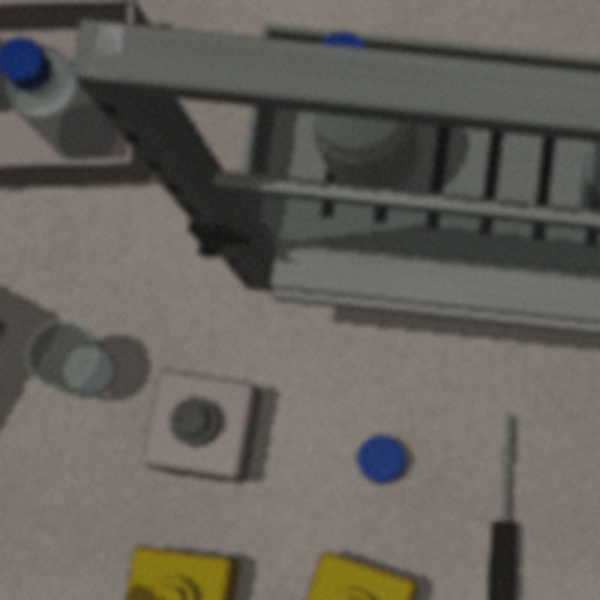

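View pics/sp.png

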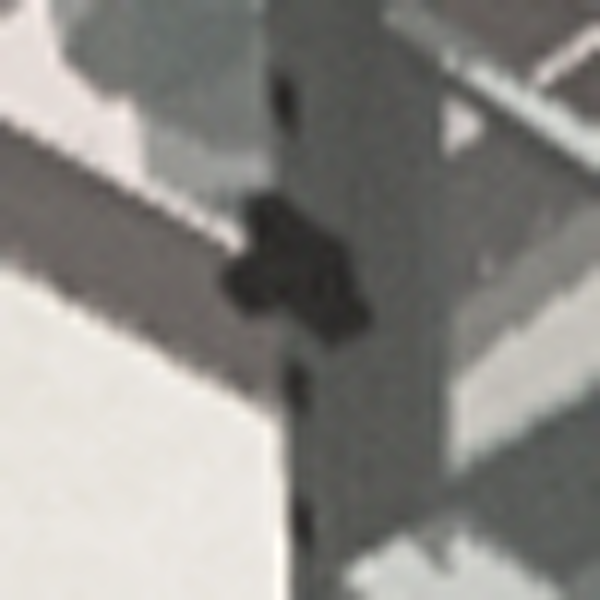

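Crops: the white box carries a round grey button. The pointer is a black plate on the left post with its point towards the window, at side (275,136). The lip is pale aluminium. Next I refine these by patches.

Run:
```python
from h import *
import pickle
from scipy.spatial.transform import Rotation as R
S,T=[pickle.load(open(n+'0.pkl','rb')) for n in('side','top')]
for n,d in(('S',S),('T',T)):
    W=pts(d); im=d['image'].astype(int)
    # lip: region box
    g=im.mean(2)
    m=(W[...,0]>.5)&(W[...,0]<.63)&(W[...,1]>-.15)&(W[...,1]<.24)&(W[...,2]>.085)&(W[...,2]<.135)
    k=W[m]; print(n,'lip n',len(k),'z pct',np.nanpercentile(k[:,2],[5,25,50,75,95]).round(4),'y',k[:,1].min().round(3),k[:,1].max().round(3))
    A=np.c_[k[:,0],k[:,1],np.ones(len(k))]; print('plane',np.linalg.lstsq(A,k[:,2],rcond=None)[0].round(3))
    for y in np.arange(-.09,.2,.04):
        q=k[abs(k[:,1]-y)<.01]; print(round(y,2),'xmin/max',np.percentile(q[:,0],[3,97]).round(3),q[:,2].mean().round(4))
    b=(abs(W[...,0]-.508)<.045)&(abs(W[...,1]-.295)<.045)&(W[...,2]>.03)
    box=W[b]; print('box mean',box[:,:2].mean(0).round(4),np.percentile(box[:,2],[5,50,80,95,99]).round(4))
    bt=b&(W[...,2]>.05); dk=b&(g<110)
    print('btn hi',W[bt].mean(0).round(4),bt.sum(),'dark',W[dk].mean(0).round(4), np.argwhere(dk).mean(0))
    bench=(abs(W[...,0]-.42)<.03)&(abs(W[...,1]-.09)<.02); print('bench',W[bench][:,2].mean().round(4))
    p=(g<48)&(abs(W[...,0]-.64)<.04)&(abs(W[...,1]-.245)<.06)&(W[...,2]>.15)&(W[...,2]<.25)
    q=W[p]; print('ptr',p.sum(),q.mean(0).round(4),q.min(0).round(3),q.max(0).round(3),np.argwhere(p).mean(0))
    for v,u in np.argwhere(p): print((u,v),W[v,u].round(3),end=' ') if n=='S' else 0
    print()
print(R.from_rotvec(S['s']['ee_rot']).as_matrix().round(4))
```

```text
S lip n 1652 z pct [0.1046 0.1123 0.1184 0.1212 0.1288] y -0.15 0.222
plane [ 0.314 -0.037 -0.07 ]
-0.09 xmin/max [0.565 0.61 ] 0.1183
-0.05 xmin/max [0.571 0.616] 0.1185
-0.01 xmin/max [0.575 0.622] 0.1183
0.03 xmin/max [0.582 0.626] 0.118
0.07 xmin/max [0.586 0.629] 0.1171
0.11 xmin/max [0.593 0.628] 0.1154
0.15 xmin/max [0.597 0.629] 0.1152
0.19 xmin/max [0.603 0.629] 0.1145
box mean [0.5036 0.2906] [0.0342 0.0444 0.0514 0.0648 0.069 ]
btn hi [0.5072 0.2942 0.0591] 132 dark [0.4972 0.285  0.0476] [185.16 232.79]
bench -0.0005
ptr 50 [0.6335 0.246  0.2   ] [0.619 0.228 0.184] [0.645 0.265 0.245] [131.44 269.16]
(np.int64(268), np.int64(117)) [0.642 0.257 0.245] (np.int64(268), np.int64(118)) [0.645 0.259 0.238] (np.int64(266), np.int64(127)) [0.637 0.261 0.207] (np.int64(268), np.int64(127)) [0.643 0.259 0.205] (np.int64(266), np.int64(128)) [0.64  0.265 0.2  ] (np.int64(267), np.int64(128)) [0.636 0.257 0.206] (np.int64(269), np.int64(128)) [0.641 0.253 0.206] (np.int64(266), np.int64(129)) [0.638 0.263 0.198] (np.int64(267), np.int64(129)) [0.637 0.258 0.201] (np.int64(268), np.i
[... 2126 characters left out ...]
] y -0.15 0.224
plane [ 0.254 -0.029 -0.034]
-0.09 xmin/max [0.565 0.607] 0.1187
-0.05 xmin/max [0.571 0.613] 0.119
-0.01 xmin/max [0.575 0.618] 0.1184
0.03 xmin/max [0.581 0.623] 0.1184
0.07 xmin/max [0.587 0.629] 0.1187
0.11 xmin/max [0.592 0.628] 0.1178
0.15 xmin/max [0.597 0.629] 0.1173
0.19 xmin/max [0.602 0.629] 0.1171
box mean [0.508  0.2974] [0.0397 0.0455 0.0535 0.0663 0.069 ]
btn hi [0.5089 0.3022 0.0604] 218 dark [0.5051 0.2935 0.0515] [192.36666667 178.27619048]
bench 0.0003
ptr 367 [0.6421 0.2384 0.2076] [0.62  0.205 0.151] [0.672 0.266 0.25 ] [123.86376022 185.53678474]

[[-8.992e-01  4.375e-01 -1.000e-03]
 [ 4.375e-01  8.992e-01 -1.600e-03]
 [ 1.000e-04 -1.900e-03 -1.000e+00]]
```

```bash
python3 -m creep '[{"hand":0,"slide":[-4,-1.4,0],"spin":-0.05},{"hand":0,"slide":[-8,-2.8,0],"spin":-0.1},{"hand":0,"slide":[-12,-4.1,0],"spin":-0.15},{"hand":0,"slide":[-16,-5.5,0],"spin":-0.2},{"hand":0,"slide":[-20,-6.9,0],"spin":-0.25},{"hand":0,"slide":[-24,-8.3,0],"spin":-0.3},{"hand":0,"slide":[-28,-9.6,0],"spin":-0.318},{"hand":0,"slide":[-31,-10.6,2],"spin":-0.318},{"hand":0,"slide":[-32.7,-11.1,5],"spin":-0.318},{"hand":0,"slide":[-32.7,-11.1,8],"spin":-0.318}]'
python3 - <<'E'
from h import *
from scipy.spatial.transform import Rotation as R
d=grab('wrist'); save(d,'w1.png'); s=d['s'];print(s['tcp_pos'],R.from_rotvec(s['ee_rot']).as_matrix().round(3),s['finger_gap'],d['hand_eye'].round(3),d['fx'],d['cx'],d['cy'],s['joints'].round(3))
d=grab('side'); save(d,'s1.png')
E
```

```text
clock: 1.15
tcp_pos: [0.5097, 0.2941, 0.1513]
ee_rot: [0.216, 3.133, -0.002]
wrist_force: [-0.8, -0.1, -0.8]
finger_gap: 0.0178
[0.50974387 0.29411061 0.15125284] [[-0.991  0.137  0.001]
 [ 0.137  0.991 -0.001]
 [-0.001 -0.001 -1.   ]] 0.017798386263716392 [[-0.    -0.966 -0.26   0.073]
 [ 1.    -0.    -0.    -0.   ]
 [ 0.    -0.26   0.966 -0.152]
 [ 0.     0.     0.     1.   ]] 311.6400855654397 272.705164157861 210.42337150688178 [ 0.437  0.151  1.616 -0.002  1.375 -0.995]
```

View pics/w1.png

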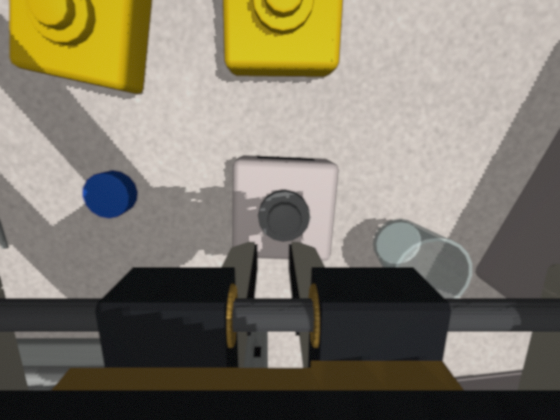

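View pics/s1.png

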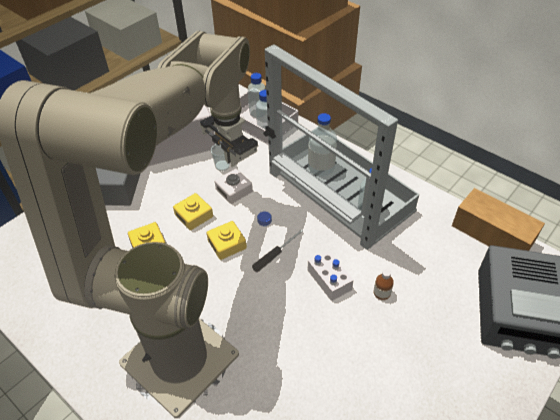

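The wrist view shows the white box, with the grey button centred at about (284,214), just ahead of the closing fingertips, and the beaker to its right at (420,260).

Run:
```python
from h import *
from scipy.spatial.transform import Rotation as R
d=grab('wrist'); s=d['s']; Rm=R.from_rotvec(s['ee_rot']).as_matrix()
z=d['z_map']
for (u,v) in [(284,214),(284,196),(276,218),(292,218),(245,180),(325,240)]:
    Z=np.median(z[v-2:v+3,u-2:u+3]); c=np.array([(u-d['cx'])/d['fx']*Z,(v-d['cy'])/d['fy']*Z,Z,1])
    t=(d['hand_eye']@c)[:3]; print((u,v),t.round(4),(s['tcp_pos']+Rm@t).round(4))
```

```text
(284, 214) [0.0074 0.0086 0.081 ] [0.498  0.3032 0.0654]
(284, 196) [0.0172 0.0093 0.1015] [0.4883 0.305  0.045 ]
(276, 218) [0.0044 0.0024 0.0803] [0.5002 0.2966 0.0662]
(292, 218) [0.0045 0.0148 0.0798] [0.5017 0.3089 0.0666]
(245, 180) [ 0.0305 -0.0229  0.1022] [0.4707 0.275  0.0446]
(325, 240) [-0.0217  0.045   0.1015] [0.5316 0.3351 0.0445]
```

```bash
python3 -m creep '[{"hand":0,"slide":[0.7,0.5,1],"spin":0},{"hand":0,"slide":[0.7,0.5,2],"spin":0},{"hand":0,"slide":[0.7,0.5,3],"spin":0},{"hand":0,"slide":[0.7,0.5,4],"spin":0},{"hand":0,"slide":[0.7,0.5,5],"spin":0},{"hand":0,"slide":[0.7,0.5,5.8],"spin":0},{"hand":0,"slide":[0.7,0.5,6.3],"spin":0},{"hand":0,"slide":[0.7,0.5,6.5],"spin":0},{"hand":0,"slide":[0.7,0.5,6.5],"spin":0},{"hand":0,"slide":[0.7,0.5,6.5],"spin":0}]' 30
python3 - <<'E'
from h import *
d=grab('wrist'); save(d,'w2.png')
E
```

```text
clock: 2.3
tcp_pos: [0.4995, 0.3009, 0.0848]
ee_rot: [-0.212, -3.129, 0.006]
wrist_force: [0.2, -0.5, 0.4]
finger_gap: 0.0006
```

View pics/w2.png

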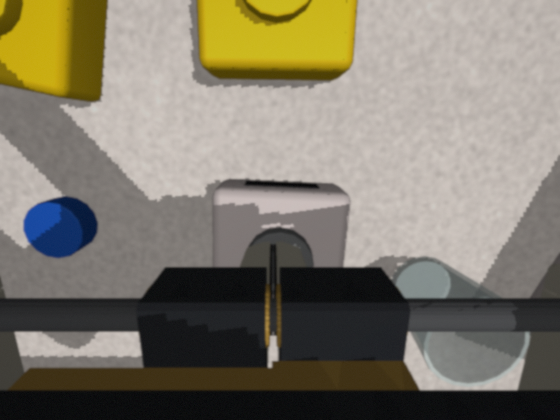

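Closed fingertips are over the button, whose visible edge is around (277,240). I press next.

```bash
python3 -m creep '[{"hand":0,"slide":[0,0,0.3],"spin":0},{"hand":0,"slide":[0,0,0.5],"spin":0},{"hand":0,"slide":[0,0,0.6],"spin":0},{"hand":0,"slide":[0,0,0.7],"spin":0},{"hand":0,"slide":[0,0,0.8],"spin":0},{"hand":0,"slide":[0,0,0.9],"spin":0},{"hand":0,"slide":[0,0,1.0],"spin":0},{"hand":0,"slide":[0,0,1.0],"spin":0},{"hand":0,"slide":[0,0,1.0],"spin":0},{"hand":0,"slide":[0,0,1.0],"spin":0}]'
```

```text
clock: 3.35
tcp_pos: [0.5, 0.3011, 0.0753]
ee_rot: [-0.212, -3.13, 0.005]
wrist_force: [2.7, 1.0, 5.2]
finger_gap: 0.0005
```

```bash
python3 -m creep '[{"hand":0,"slide":[0,0,0.1],"spin":0},{"hand":0,"slide":[0,0,0.2],"spin":0},{"hand":0,"slide":[0,0,0.25],"spin":0},{"hand":0,"slide":[0,0,0.25],"spin":0},{"hand":0,"slide":[0,0,0.25],"spin":0},{"hand":0,"slide":[0,0,0.25],"spin":0},{"hand":0,"slide":[0,0,0.25],"spin":0},{"hand":0,"slide":[0,0,0.25],"spin":0},{"hand":0,"slide":[0,0,0.25],"spin":0},{"hand":0,"slide":[0,0,0.25],"spin":0}]'
```

```text
clock: 4.35
tcp_pos: [0.5002, 0.3012, 0.075]
ee_rot: [-0.212, -3.131, 0.005]
wrist_force: [-7.5, -3.6, 20.2]
finger_gap: 0.0002
```

The button bottomed out at 20 N. I raise clear, keeping the 48 s limit in mind. The moves have no tilt, but the fingertips need a slope to bear on the lip from beneath. I'll see what the arm does at its reach limit, up high in free space.

```bash
python3 -m creep '[{"hand":0,"slide":[0,0,-4],"spin":0},{"hand":0,"slide":[1,0,-9],"spin":0},{"hand":0,"slide":[2,0,-14],"spin":0},{"hand":0,"slide":[2,0,-19],"spin":0},{"hand":0,"slide":[2,0,-24],"spin":0},{"hand":0,"slide":[2,0,-29],"spin":0},{"hand":0,"slide":[2,0,-34],"spin":0},{"hand":0,"slide":[2,0,-39],"spin":0},{"hand":0,"slide":[2,0,-44],"spin":0},{"hand":0,"slide":[2,0,-49],"spin":0}]'
python3 -c "
from h import *
print(env.get_state()['joints'].round(3))"
```

```text
clock: 5.35
tcp_pos: [0.4816, 0.3049, 0.564]
ee_rot: [-0.212, -3.129, 0.006]
wrist_force: [0.5, 0.9, 0.1]
finger_gap: 0.0003
[ 4.750e-01  1.940e-01  8.060e-01 -1.000e-03  2.149e+00 -9.610e-01]
```

```bash
python3 -m creep '[{"hand":0,"slide":[0,0,-5],"spin":0},{"hand":0,"slide":[0,0,-10],"spin":0},{"hand":0,"slide":[0,0,-15],"spin":0},{"hand":0,"slide":[0,0,-20],"spin":0},{"hand":0,"slide":[0,0,-25],"spin":0},{"hand":0,"slide":[0,0,-30],"spin":0},{"hand":0,"slide":[0,0,-35],"spin":0},{"hand":0,"slide":[0,0,-40],"spin":0},{"hand":0,"slide":[0,0,-45],"spin":0},{"hand":0,"slide":[0,0,-50],"spin":0}]'
python3 -c "
from h import *
from scipy.spatial.transform import Rotation as R
s=env.get_state();print(s['joints'].round(3),s['joints'][[1,2,4]].sum()-np.pi,R.from_rotvec(s['ee_rot']).as_matrix().round(3))"
```

```text
clock: 6.35
tcp_pos: [0.4002, 0.2535, 0.7541]
ee_rot: [0.211, 3.117, 0.019]
wrist_force: [-0.1, 0.0, -0.7]
finger_gap: 0.0002
[ 0.455  0.445  0.023  0.004  2.653 -0.977] -0.02078014577482179 [[-0.991  0.135  0.018]
 [ 0.135  0.991  0.011]
 [-0.016  0.013 -1.   ]]
```

```bash
cat > st.py <<'E'
from h import *
from scipy.spatial.transform import Rotation as R
s=env.get_state();M=R.from_rotvec(s['ee_rot']).as_matrix();print(s['clock'],s['joints'].round(3),s['tcp_pos'].round(4),'tilt',np.degrees(np.arccos(-M[2,2])).round(2));print(M.round(4))
E
python3 -m creep '[{"hand":0,"slide":[-4,3.2,-1],"spin":0},{"hand":0,"slide":[-8,6.4,-2],"spin":0},{"hand":0,"slide":[-12,9.6,-3],"spin":0},{"hand":0,"slide":[-16,12.8,-4],"spin":0},{"hand":0,"slide":[-20,16,-5],"spin":0},{"hand":0,"slide":[-24,19,-6],"spin":0},{"hand":0,"slide":[-28,22,-7],"spin":0},{"hand":0,"slide":[-32,25,-8],"spin":0},{"hand":0,"slide":[-36,28,-9],"spin":0},{"hand":0,"slide":[-40,32,-10],"spin":0}]'
python3 st.py
```

```text
clock: 7.35
tcp_pos: [0.5439, 0.3347, 0.6431]
ee_rot: [0.21, 3.09, 0.049]
wrist_force: [-1.2, -0.3, 0.2]
finger_gap: 0.0008
7.35 [ 0.469  0.65   0.023  0.007  2.414 -0.961] [0.5439 0.3347 0.6431] tilt 3.12
[[-0.9899  0.1343  0.0464]
 [ 0.1357  0.9903  0.0285]
 [-0.0421  0.0345 -0.9985]]
```

```bash
python3 -m creep '[{"hand":0,"slide":[-80,65,0],"spin":0},{"hand":0,"slide":[-80,65,0],"spin":0},{"hand":0,"slide":[-80,65,0],"spin":0},{"hand":0,"slide":[-80,65,0],"spin":0},{"hand":0,"slide":[-80,65,0],"spin":0},{"hand":0,"slide":[-80,65,0],"spin":0},{"hand":0,"slide":[-80,65,0],"spin":0},{"hand":0,"slide":[-80,65,0],"spin":0},{"hand":0,"slide":[-80,65,0],"spin":0},{"hand":0,"slide":[-80,65,0],"spin":0}]'
python3 st.py
```

```text
clock: 8.35
tcp_pos: [0.6904, 0.423, 0.4622]
ee_rot: [0.207, 3.055, 0.085]
wrist_force: [0.3, 0.2, 0.7]
finger_gap: 0.0004
8.35 [ 0.483  0.911  0.023  0.007  2.112 -0.948] [0.6904 0.423  0.4622] tilt 5.51
[[-0.9878  0.1325  0.0818]
 [ 0.1369  0.9893  0.0502]
 [-0.0743  0.0608 -0.9954]]
```

```bash
python3 -m creep '[{"hand":0,"slide":[-65,53,-50],"spin":0},{"hand":0,"slide":[-65,53,-50],"spin":0},{"hand":0,"slide":[-65,53,-50],"spin":0},{"hand":0,"slide":[-65,53,-50],"spin":0},{"hand":0,"slide":[-65,53,-50],"spin":0},{"hand":0,"slide":[-65,53,-50],"spin":0},{"hand":0,"slide":[-65,53,-50],"spin":0},{"hand":0,"slide":[-65,53,-50],"spin":0},{"hand":0,"slide":[-65,53,-50],"spin":0},{"hand":0,"slide":[-65,53,-50],"spin":0}]'
python3 st.py
```

```text
clock: 9.35
tcp_pos: [0.6939, 0.4247, 0.4823]
ee_rot: [0.205, 3.017, 0.123]
wrist_force: [0.7, 0.3, -0.3]
finger_gap: 0.0003
9.35 [ 0.482  0.887  0.023  0.011  2.091 -0.947] [0.6939 0.4247 0.4823] tilt 8.06
[[-0.9843  0.1297  0.1195]
 [ 0.139   0.9876  0.0733]
 [-0.1085  0.0887 -0.9901]]
```

```bash
cat >> st.py <<'E'
q=s['joints'];w=np.array([np.sin(q[1])*np.cos(q[0]),np.sin(q[1])*np.sin(q[0]),np.cos(q[1])]);print('armdir in tool',(M.T@w).round(3))
E
python3 -m creep '[{"hand":0,"slide":[-70,51,-50],"spin":0},{"hand":0,"slide":[-70,51,-50],"spin":0},{"hand":0,"slide":[-70,51,-50],"spin":0},{"hand":0,"slide":[-70,51,-50],"spin":0},{"hand":0,"slide":[-70,51,-50],"spin":0},{"hand":0,"slide":[-70,51,-50],"spin":0},{"hand":0,"slide":[-70,51,-50],"spin":0},{"hand":0,"slide":[-70,51,-50],"spin":0},{"hand":0,"slide":[-70,51,-50],"spin":0},{"hand":0,"slide":[-70,51,-50],"spin":0}]'
python3 st.py
```

```text
clock: 10.35
tcp_pos: [0.7037, 0.413, 0.5045]
ee_rot: [0.202, 2.979, 0.16]
wrist_force: [-0.8, 0.5, -0.4]
finger_gap: 0.0005
10.35 [ 0.461  0.861  0.023  0.018  2.072 -0.964] [0.7037 0.413  0.5045] tilt 10.65
[[-0.9794  0.1258  0.1579]
 [ 0.142   0.9852  0.0958]
 [-0.1435  0.1163 -0.9828]]
armdir in tool [-0.711  0.494 -0.501]
```

The tilt grows along the arm's heading, which is currently 31° from x, but the window faces −8°. I swing across above the bay (top bar at z 0.47) so the rest of the tilt adds towards the window.

```bash
python3 -m creep '[{"hand":0,"slide":[0.5,-3.5,-5],"spin":0},{"hand":0,"slide":[0,-8,-7],"spin":0},{"hand":0,"slide":[-1,-13,-8],"spin":0},{"hand":0,"slide":[-2,-18,-9],"spin":0},{"hand":0,"slide":[-3,-23,-10],"spin":0},{"hand":0,"slide":[-4,-28,-10],"spin":0},{"hand":0,"slide":[-5,-33,-10.5],"spin":0},{"hand":0,"slide":[-6,-38,-11],"spin":0},{"hand":0,"slide":[-7,-43,-11.5],"spin":0},{"hand":0,"slide":[-8,-48,-12],"spin":0}]'
python3 st.py
```

```text
clock: 11.35
tcp_pos: [0.7012, -0.0642, 0.5783]
ee_rot: [0.202, 2.978, 0.16]
wrist_force: [0.5, 0.3, -0.3]
finger_gap: 0.0005
11.35 [-0.231  0.495  0.411  0.15   2.096 -1.582] [ 0.7012 -0.0642  0.5783] tilt 10.67
[[-0.9793  0.1256  0.1585]
 [ 0.1418  0.9852  0.0958]
 [-0.1441  0.1163 -0.9827]]
armdir in tool [-0.595  0.053 -0.802]
```

```bash
python3 -m creep '[{"hand":0,"slide":[-88,-4,-38],"spin":0},{"hand":0,"slide":[-88,-4,-38],"spin":0},{"hand":0,"slide":[-88,-4,-38],"spin":0},{"hand":0,"slide":[-88,-4,-38],"spin":0},{"hand":0,"slide":[-88,-4,-38],"spin":0},{"hand":0,"slide":[-88,-4,-38],"spin":0},{"hand":0,"slide":[-88,-4,-38],"spin":0},{"hand":0,"slide":[-88,-4,-38],"spin":0},{"hand":0,"slide":[-88,-4,-38],"spin":0},{"hand":0,"slide":[-88,-4,-38],"spin":0}]'
python3 st.py
```

```text
clock: 12.35
tcp_pos: [0.7727, -0.0996, 0.5553]
ee_rot: [0.202, 2.933, 0.155]
wrist_force: [-0.2, 0.4, 0.3]
finger_gap: 0.0008
12.35 [-0.259  0.796  0.022  0.167  2.142 -1.59 ] [ 0.7727 -0.0996  0.5553] tilt 12.81
[[-0.9713  0.125   0.2024]
 [ 0.1457  0.9852  0.0906]
 [-0.188   0.1175 -0.9751]]
armdir in tool [-0.829 -0.012 -0.559]
```

```bash
python3 -m creep '[{"hand":0,"slide":[-85,-10,-52],"spin":0},{"hand":0,"slide":[-85,-10,-52],"spin":0},{"hand":0,"slide":[-85,-10,-52],"spin":0},{"hand":0,"slide":[-85,-10,-52],"spin":0},{"hand":0,"slide":[-85,-10,-52],"spin":0},{"hand":0,"slide":[-85,-10,-52],"spin":0},{"hand":0,"slide":[-85,-10,-52],"spin":0},{"hand":0,"slide":[-85,-10,-52],"spin":0},{"hand":0,"slide":[-85,-10,-52],"spin":0},{"hand":0,"slide":[-85,-10,-52],"spin":0}]'
python3 st.py
```

```text
clock: 13.35
tcp_pos: [0.7715, -0.1419, 0.5678]
ee_rot: [0.203, 2.889, 0.148]
wrist_force: [-0.1, -0.1, -0.4]
finger_gap: 0.0004
13.35 [-0.32   0.782  0.023  0.184  2.118 -1.637] [ 0.7715 -0.1419  0.5678] tilt 15.0
[[-0.9614  0.1252  0.245 ]
 [ 0.1495  0.9852  0.0833]
 [-0.231   0.1167 -0.9659]]
armdir in tool [-0.84  -0.052 -0.54 ]
```

```bash
python3 -m creep '[{"hand":0,"slide":[-85,-10,-50],"spin":0},{"hand":0,"slide":[-85,-10,-50],"spin":0},{"hand":0,"slide":[-85,-10,-50],"spin":0},{"hand":0,"slide":[-85,-10,-50],"spin":0},{"hand":0,"slide":[-85,-10,-50],"spin":0},{"hand":0,"slide":[-85,-10,-50],"spin":0},{"hand":0,"slide":[-85,-10,-50],"spin":0},{"hand":0,"slide":[-85,-10,-50],"spin":0},{"hand":0,"slide":[-85,-10,-50],"spin":0},{"hand":0,"slide":[-85,-10,-50],"spin":0}]'
python3 st.py
```

```text
clock: 14.35
tcp_pos: [0.7693, -0.1712, 0.5834]
ee_rot: [0.204, 2.845, 0.138]
wrist_force: [0.7, -1.0, 0.3]
finger_gap: 0.0001
14.35 [-0.364  0.766  0.023  0.2    2.095 -1.669] [ 0.7693 -0.1712  0.5834] tilt 17.28
[[-0.9495  0.1257  0.2875]
 [ 0.153   0.9854  0.0744]
 [-0.274   0.1146 -0.9549]]
armdir in tool [-0.85  -0.079 -0.521]
```

```bash
python3 -m creep '[{"hand":0,"slide":[-87,-9,-48],"spin":0},{"hand":0,"slide":[-87,-9,-48],"spin":0},{"hand":0,"slide":[-87,-9,-48],"spin":0},{"hand":0,"slide":[-87,-9,-48],"spin":0},{"hand":0,"slide":[-87,-9,-48],"spin":0},{"hand":0,"slide":[-87,-9,-48],"spin":0},{"hand":0,"slide":[-87,-9,-48],"spin":0},{"hand":0,"slide":[-87,-9,-48],"spin":0},{"hand":0,"slide":[-87,-9,-48],"spin":0},{"hand":0,"slide":[-87,-9,-48],"spin":0}]'
python3 st.py
```

```text
clock: 15.35
tcp_pos: [0.7696, -0.1885, 0.5997]
ee_rot: [0.205, 2.801, 0.128]
wrist_force: [0.3, -0.1, 0.1]
finger_gap: 0.0005
15.35 [-0.39   0.749  0.023  0.212  2.07  -1.685] [ 0.7696 -0.1885  0.5997] tilt 19.63
[[-0.9355  0.1267  0.3298]
 [ 0.1562  0.9856  0.0644]
 [-0.3169  0.1117 -0.9419]]
armdir in tool [-0.862 -0.094 -0.499]
```

```bash
python3 -m creep '[{"hand":0,"slide":[-87,-9,-46],"spin":0},{"hand":0,"slide":[-87,-9,-46],"spin":0},{"hand":0,"slide":[-87,-9,-46],"spin":0},{"hand":0,"slide":[-87,-9,-46],"spin":0},{"hand":0,"slide":[-87,-9,-46],"spin":0},{"hand":0,"slide":[-87,-9,-46],"spin":0},{"hand":0,"slide":[-87,-9,-46],"spin":0},{"hand":0,"slide":[-87,-9,-46],"spin":0},{"hand":0,"slide":[-87,-9,-46],"spin":0},{"hand":0,"slide":[-87,-9,-46],"spin":0}]'
python3 st.py
```

```text
clock: 16.35
tcp_pos: [0.7687, -0.201, 0.6186]
ee_rot: [0.206, 2.756, 0.116]
wrist_force: [0.5, 0.4, 0.1]
finger_gap: 0.0003
16.35 [-0.411  0.729  0.023  0.224  2.047 -1.695] [ 0.7687 -0.201   0.6186] tilt 22.06
[[-0.9195  0.1279  0.3717]
 [ 0.1588  0.9859  0.0536]
 [-0.3596  0.1083 -0.9268]]
armdir in tool [-0.872 -0.104 -0.479]
```

```bash
python3 -m creep '[{"hand":0,"slide":[-88,-9,-44],"spin":0},{"hand":0,"slide":[-88,-9,-44],"spin":0},{"hand":0,"slide":[-88,-9,-44],"spin":0},{"hand":0,"slide":[-88,-9,-44],"spin":0},{"hand":0,"slide":[-88,-9,-44],"spin":0},{"hand":0,"slide":[-88,-9,-44],"spin":0},{"hand":0,"slide":[-88,-9,-44],"spin":0},{"hand":0,"slide":[-88,-9,-44],"spin":0},{"hand":0,"slide":[-88,-9,-44],"spin":0},{"hand":0,"slide":[-88,-9,-44],"spin":0}]'
python3 st.py
```

```text
clock: 17.35
tcp_pos: [0.7678, -0.2103, 0.6385]
ee_rot: [0.207, 2.71, 0.105]
wrist_force: [-0.6, -0.8, -0.4]
finger_gap: 0.0004
17.35 [-0.428  0.708  0.023  0.236  2.024 -1.701] [ 0.7678 -0.2103  0.6385] tilt 24.54
[[-0.9014  0.1295  0.4132]
 [ 0.161   0.986   0.0423]
 [-0.4019  0.1047 -0.9097]]
armdir in tool [-0.882 -0.11  -0.458]
```

```bash
python3 -m creep '[{"hand":0,"slide":[-89,-10,-42],"spin":0},{"hand":0,"slide":[-89,-10,-42],"spin":0},{"hand":0,"slide":[-89,-10,-42],"spin":0},{"hand":0,"slide":[-89,-10,-42],"spin":0},{"hand":0,"slide":[-89,-10,-42],"spin":0},{"hand":0,"slide":[-89,-10,-42],"spin":0},{"hand":0,"slide":[-89,-10,-42],"spin":0},{"hand":0,"slide":[-89,-10,-42],"spin":0},{"hand":0,"slide":[-89,-10,-42],"spin":0},{"hand":0,"slide":[-89,-10,-42],"spin":0}]'
python3 st.py
```

```text
clock: 18.35
tcp_pos: [0.7662, -0.2203, 0.6588]
ee_rot: [0.209, 2.664, 0.093]
wrist_force: [0.4, -0.7, 0.2]
finger_gap: 0.0008
18.35 [-0.447  0.688  0.023  0.248  2.    -1.708] [ 0.7662 -0.2203  0.6588] tilt 27.07
[[-0.8812  0.1314  0.4541]
 [ 0.1627  0.9862  0.0304]
 [-0.4439  0.1007 -0.8904]]
armdir in tool [-0.892 -0.117 -0.437]
```

```bash
python3 -m creep '[{"hand":0,"slide":[-90,-10,-40],"spin":0},{"hand":0,"slide":[-90,-10,-40],"spin":0},{"hand":0,"slide":[-90,-10,-40],"spin":0},{"hand":0,"slide":[-90,-10,-40],"spin":0},{"hand":0,"slide":[-90,-10,-40],"spin":0},{"hand":0,"slide":[-90,-10,-40],"spin":0},{"hand":0,"slide":[-90,-10,-40],"spin":0},{"hand":0,"slide":[-90,-10,-40],"spin":0},{"hand":0,"slide":[-90,-10,-40],"spin":0},{"hand":0,"slide":[-90,-10,-40],"spin":0}]'
python3 st.py
```

```text
clock: 19.35
tcp_pos: [0.7644, -0.2276, 0.6801]
ee_rot: [0.21, 2.618, 0.081]
wrist_force: [0.6, -0.1, 0.2]
finger_gap: 0.0004
19.35 [-0.462  0.666  0.023  0.261  1.976 -1.712] [ 0.7644 -0.2276  0.6801] tilt 29.65
[[-0.8589  0.1336  0.4944]
 [ 0.1638  0.9863  0.0181]
 [-0.4852  0.0965 -0.8691]]
armdir in tool [-0.902 -0.122 -0.415]
```

```bash
python3 -m creep '[{"hand":0,"slide":[-91,-12,-38],"spin":0},{"hand":0,"slide":[-91,-12,-38],"spin":0},{"hand":0,"slide":[-91,-12,-38],"spin":0},{"hand":0,"slide":[-91,-12,-38],"spin":0},{"hand":0,"slide":[-91,-12,-38],"spin":0},{"hand":0,"slide":[-91,-12,-38],"spin":0},{"hand":0,"slide":[-91,-12,-38],"spin":0},{"hand":0,"slide":[-91,-12,-38],"spin":0},{"hand":0,"slide":[-91,-12,-38],"spin":0},{"hand":0,"slide":[-91,-12,-38],"spin":0}]'
python3 st.py
```

```text
clock: 20.35
tcp_pos: [0.7607, -0.2393, 0.7013]
ee_rot: [0.211, 2.572, 0.068]
wrist_force: [0.1, -0.4, 0.2]
finger_gap: 0.0004
20.35 [-0.486  0.646  0.023  0.277  1.952 -1.721] [ 0.7607 -0.2393  0.7013] tilt 32.26
[[-0.8346  0.1362  0.5337]
 [ 0.1643  0.9864  0.0052]
 [-0.5257  0.0921 -0.8457]]
armdir in tool [-0.91  -0.131 -0.393]
```

```bash
python3 -m creep '[{"hand":0,"slide":[4,2.8,-0.7],"spin":0},{"hand":0,"slide":[7.9,5.5,-1.3],"spin":0},{"hand":0,"slide":[11.8,8.3,-2],"spin":0},{"hand":0,"slide":[15.7,11.1,-2.6],"spin":0},{"hand":0,"slide":[19.6,13.9,-3.3],"spin":0},{"hand":0,"slide":[23.5,16.6,-4],"spin":0},{"hand":0,"slide":[27.5,19.4,-4.6],"spin":0},{"hand":0,"slide":[31.4,22.2,-5.3],"spin":0},{"hand":0,"slide":[34,21.7,-1.1],"spin":0},{"hand":0,"slide":[36.7,21.3,3.1],"spin":0}]'
python3 st.py
```

```text
clock: 21.35
tcp_pos: [0.5075, 0.0236, 0.5393]
ee_rot: [0.208, 2.564, 0.069]
wrist_force: [0.7, 0.5, 1.0]
finger_gap: 0.0006
21.35 [-0.096 -0.586  1.641  0.058  1.519 -1.491] [0.5075 0.0236 0.5393] tilt 32.7
[[-0.8308  0.1338  0.5402]
 [ 0.1627  0.9867  0.0058]
 [-0.5322  0.0927 -0.8415]]
armdir in tool [ 0.022  0.056 -0.998]
```

```bash
python3 -m creep '[{"hand":0,"slide":[2.2,-0.2,3.4],"spin":0},{"hand":0,"slide":[4.3,-0.3,6.7],"spin":0},{"hand":0,"slide":[6.5,-0.5,10.1],"spin":0},{"hand":0,"slide":[8.6,-0.7,13.5],"spin":0},{"hand":0,"slide":[10.8,-0.9,16.8],"spin":0},{"hand":0,"slide":[13,-1,20.2],"spin":0},{"hand":0,"slide":[15.1,-1.2,23.6],"spin":0},{"hand":0,"slide":[17.3,-1.4,27],"spin":0},{"hand":0,"slide":[19.4,-1.6,30.3],"spin":0},{"hand":0,"slide":[21.6,-1.7,33.7],"spin":0}]'
python3 st.py
python3 - <<'E'
from h import *
for n in('side','wrist'):
    d=grab(n); save(d,n+'5.png')
E
```

```text
clock: 22.35
tcp_pos: [0.5078, 0.044, 0.1382]
ee_rot: [0.208, 2.562, 0.069]
wrist_force: [0.8, -0.9, -0.3]
finger_gap: 0.0005
22.35 [-0.03  -0.64   2.411  0.031  0.799 -1.454] [0.5078 0.044  0.1382] tilt 32.79
[[-0.83    0.1337  0.5415]
 [ 0.1627  0.9867  0.0058]
 [-0.5335  0.0929 -0.8407]]
armdir in tool [ 0.071  0.012 -0.997]
```

View pics/side5.png

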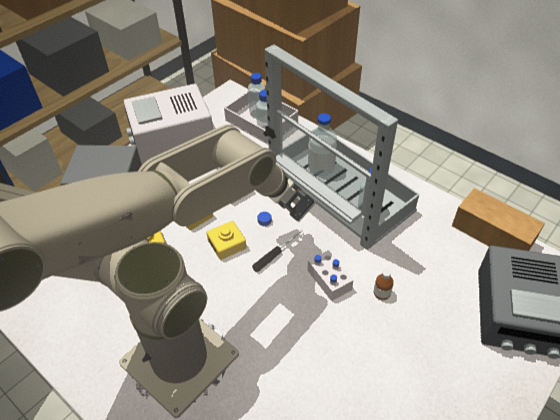

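View pics/wrist5.png

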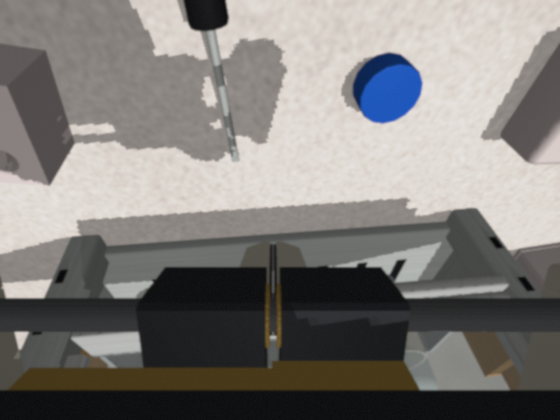

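The side view shows the tilted gripper in front of the lip at about (300,203). The wrist view shows the driver tip at (235,158) and the cap at (387,88), both well below and behind it. Next I dip and slide the tips under the lip.

```bash
python3 -m creep '[{"hand":0,"slide":[0.3,0.1,2.6],"spin":0},{"hand":0,"slide":[0.6,0.1,5.2],"spin":0},{"hand":0,"slide":[0.9,0.2,7.9],"spin":0},{"hand":0,"slide":[0.9,0.2,7.9],"spin":0},{"hand":0,"slide":[-0.2,0.4,8.6],"spin":0},{"hand":0,"slide":[-1.3,0.7,9.3],"spin":0},{"hand":0,"slide":[-2.3,0.9,10],"spin":0},{"hand":0,"slide":[-2.3,0.9,10],"spin":0},{"hand":0,"slide":[-2.3,0.9,10],"spin":0},{"hand":0,"slide":[-2.3,0.9,10],"spin":0}]'
python3 st.py
python3 - <<'E'
from h import *
for n in('side','wrist'):
    d=grab(n); save(d,n+'6.png')
    if n=='side': cv2.imwrite('pics/s6c.png',cv2.resize(d['image'][100:250,200:400,::-1],None,fx=4,fy=4,interpolation=2))
E
```

```text
clock: 23.45
tcp_pos: [0.5768, 0.05, 0.0607]
ee_rot: [0.208, 2.574, 0.069]
wrist_force: [0.1, 0.2, -0.5]
finger_gap: 0.0004
23.45 [-0.009 -0.217  2.267  0.022  0.531 -1.434] [0.5768 0.05   0.0607] tilt 32.11
[[-0.8363  0.1344  0.5315]
 [ 0.1626  0.9867  0.0063]
 [-0.5235  0.0917 -0.8471]]
armdir in tool [-0.331  0.063 -0.941]
```

View pics/s6c.png

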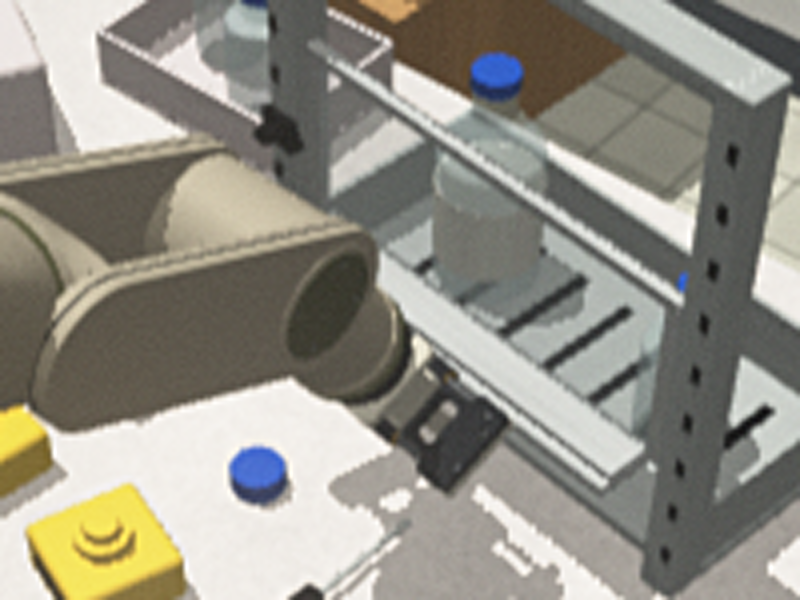

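View pics/wrist6.png

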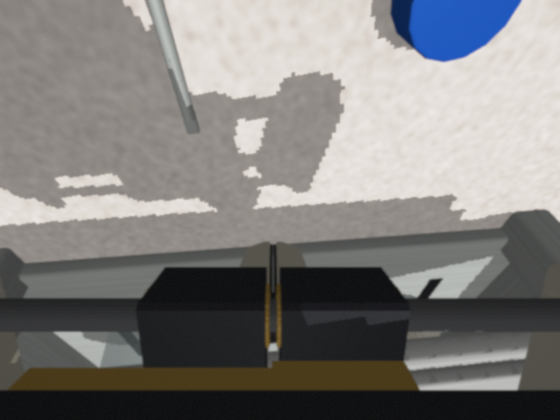

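The tips are under the lip line and touch nothing (force about 0). I raise slowly until contact.

```bash
python3 -m creep '[{"hand":0,"slide":[-0.7,0.1,0],"spin":0},{"hand":0,"slide":[-0.9,0.15,-0.4],"spin":0},{"hand":0,"slide":[-1.1,0.2,-0.7],"spin":0},{"hand":0,"slide":[-1.3,0.2,-1],"spin":0},{"hand":0,"slide":[-1.5,0.25,-1.3],"spin":0},{"hand":0,"slide":[-1.65,0.3,-1.5],"spin":0},{"hand":0,"slide":[-1.8,0.3,-1.8],"spin":0},{"hand":0,"slide":[-2,0.35,-2.1],"spin":0},{"hand":0,"slide":[-2.2,0.37,-2.4],"spin":0},{"hand":0,"slide":[-2.2,0.37,-2.4],"spin":0}]'
python3 st.py
```

```text
clock: 24.55
tcp_pos: [0.5813, 0.0501, 0.091]
ee_rot: [0.208, 2.578, 0.069]
wrist_force: [-7.4, 1.2, -0.5]
finger_gap: 0.0005
24.55 [-0.009 -0.261  2.238  0.02   0.609 -1.431] [0.5813 0.0501 0.091 ] tilt 31.88
[[-0.8385  0.1346  0.528 ]
 [ 0.1625  0.9867  0.0065]
 [-0.5201  0.0913 -0.8492]]
armdir in tool [-0.286  0.056 -0.957]
```

Run:
```python
from h import *
for n in('side','wrist'):
    d=grab(n); save(d,n+'7.png')
    if n=='side':
        cv2.imwrite('pics/s7c.png',cv2.resize(d['image'][130:240,260:390,::-1],None,fx=6,fy=5,interpolation=2))
        W=pts(d); m=(W[...,0]>.56)&(W[...,0]<.61)&(W[...,1]>-.12)&(W[...,1]<-.0)&(W[...,2]>.085)&(W[...,2]<.2); print(np.percentile(W[m][:,2],[25,50,75,90]))
```

```text
[0.11858647 0.12299551 0.13910612 0.17599213]
```

View pics/s7c.png

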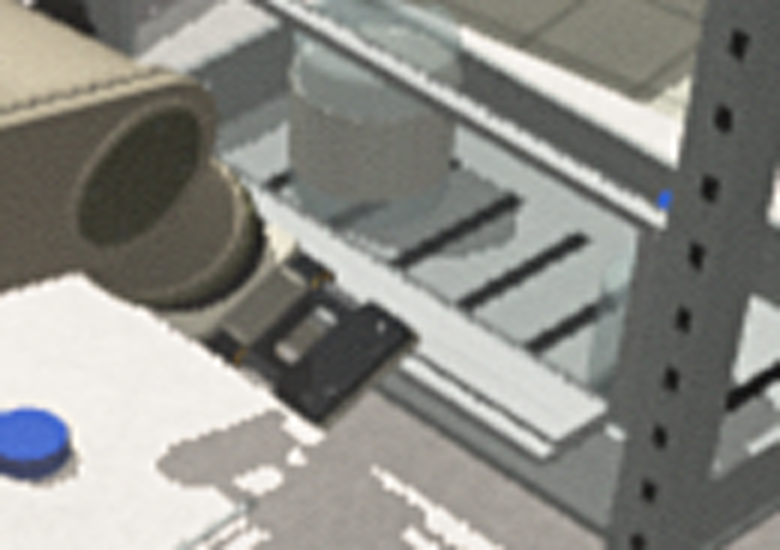

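View pics/wrist7.png

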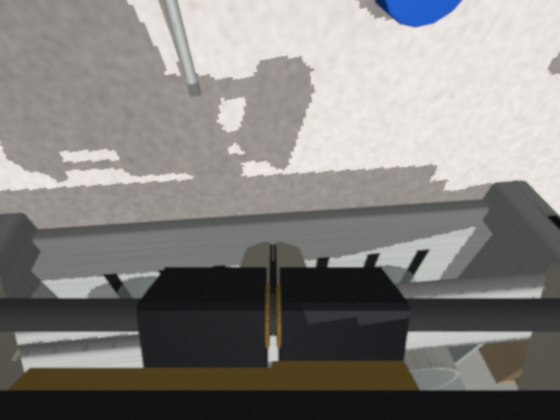

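```bash
python3 - <<'E'
from h import *
s=env.get_state(); F=s['wrist_force'];t=s['torque'];print(s['clock'],F,t,s['tcp_pos'])
r=np.cross(F,t)/(F@F);print(r, 'world if about tcp',s['tcp_pos']+r, F@t/np.linalg.norm(F))
E
python3 -m creep '[{"hand":0,"slide":[-0.05,0,-0.1],"spin":0},{"hand":0,"slide":[-0.1,0,-0.2],"spin":0},{"hand":0,"slide":[-0.15,0,-0.25],"spin":0},{"hand":0,"slide":[-0.2,0,-0.3],"spin":0},{"hand":0,"slide":[-0.25,0,-0.4],"spin":0},{"hand":0,"slide":[-0.3,0,-0.5],"spin":0},{"hand":0,"slide":[-0.3,0,-0.5],"spin":0},{"hand":0,"slide":[-0.3,0,-0.5],"spin":0},{"hand":0,"slide":[-0.3,0,-0.5],"spin":0},{"hand":0,"slide":[-0.3,0,-0.5],"spin":0}]'
python3 - <<'E'
from h import *
s=env.get_state(); F=s['wrist_force'];t=s['torque'];print(s['clock'],F,t,s['tcp_pos'])
r=np.cross(F,t)/(F@F);print(r, 'world if about tcp',s['tcp_pos']+r)
E
```

```text
24.65 [-8.12533742  0.69291407 -0.53692972] [0.14218495 1.43451545 0.16076133] [0.58130527 0.0501534  0.09095069]
[ 0.01320009  0.01841451 -0.17599231] world if about tcp [ 0.59450535  0.06856791 -0.08504162] -0.030299503121770422
clock: 25.65
tcp_pos: [0.5807, 0.0499, 0.0963]
ee_rot: [0.208, 2.579, 0.069]
wrist_force: [-5.7, 4.2, -3.2]
finger_gap: 0.0004
25.65 [-5.70448045  4.22186846 -3.23704968] [0.41703204 1.34225757 0.39521704] [0.58068939 0.04991808 0.09633626]
[ 0.09883526  0.01486684 -0.15478229] world if about tcp [ 0.67952464  0.06478492 -0.05844603]
```

```bash
cat > lip.py <<'E'
from h import *
import sys
for n in ('side','top'):
    d=grab(n); save(d,n+sys.argv[1]+'.png'); W=pts(d)
    for lo,hi in((-.1,-.05),(.13,.19)):
        y=W[...,1]; xf=.578+.136*y
        m=(W[...,0]>xf+.008)&(W[...,0]<xf+.036)&(y>lo)&(y<hi)&(W[...,2]>.08)&(W[...,2]<.3)
        z=W[m][:,2]; h,e=np.histogram(z,np.arange(.08,.3,.004)); i=h.argmax()
        k=z[abs(z-e[i]-.002)<.008]; print(n,lo,len(z),'lip top',np.median(k).round(4),len(k))
s=env.get_state();print(s['clock'],s['tcp_pos'],s['wrist_force'])
E
python3 lip.py 8
```

```text
side -0.1 151 lip top 0.1267 145
side 0.13 0 lip top nan 0
top -0.1 218 lip top 0.128 218
top 0.13 251 lip top 0.1278 251
25.75 [0.58067461 0.04993731 0.09633261] [-5.71859527  3.7542754  -3.40154596]
  return _methods._mean(a, axis=axis, dtype=dtype,
  ret = ret.dtype.type(ret / rcount)
```

Run:
```python
from h import *
d=cv2.imread('pics/top8.png'); cv2.imwrite('pics/t8c.png',cv2.resize(d[50:210,160:360],None,fx=4,fy=3.7,interpolation=2))
```

```text
(no output)
```

View pics/t8c.png

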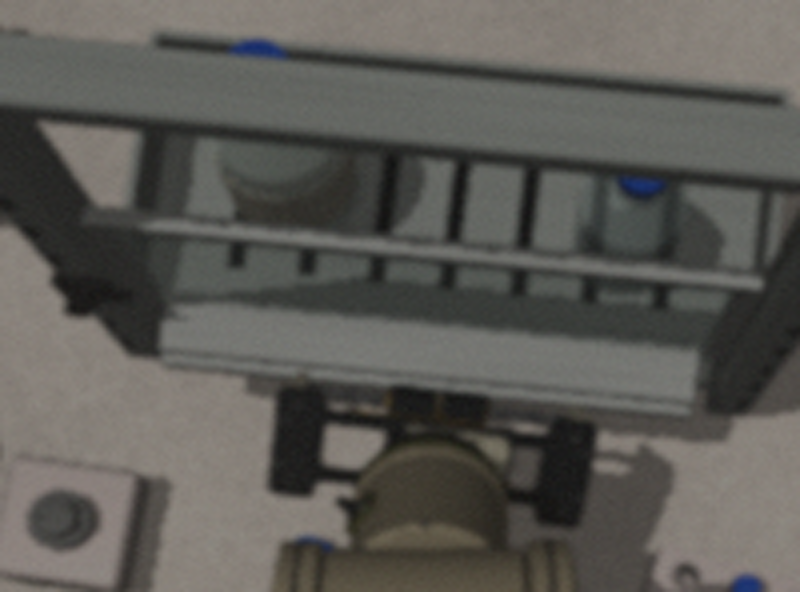

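The lip rose about 8 mm along with the fingertips, and a gap shows between the gripper body and the lip. I keep lifting.

```bash
python3 -m creep '[{"hand":0,"slide":[-0.4,0.06,-0.6],"spin":0},{"hand":0,"slide":[-0.8,0.13,-1.2],"spin":0},{"hand":0,"slide":[-1.2,0.2,-1.9],"spin":0},{"hand":0,"slide":[-1.6,0.26,-2.6],"spin":0},{"hand":0,"slide":[-2,0.33,-3.2],"spin":0},{"hand":0,"slide":[-2.4,0.4,-3.9],"spin":0},{"hand":0,"slide":[-2.8,0.47,-4.5],"spin":0},{"hand":0,"slide":[-3.2,0.54,-5.2],"spin":0},{"hand":0,"slide":[-3.6,0.6,-5.8],"spin":0},{"hand":0,"slide":[-3.6,0.6,-5.8],"spin":0}]'
python3 lip.py 9 2>/dev/null; python3 st.py
python3 - <<'E'
from h import *
d=cv2.imread('pics/side9.png'); cv2.imwrite('pics/s9c.png',cv2.resize(d[110:240,240:390],None,fx=5,fy=4.6,interpolation=2))
E
```

```text
clock: 26.75
tcp_pos: [0.5803, 0.0498, 0.1655]
ee_rot: [0.208, 2.581, 0.069]
wrist_force: [-18.1, 1.9, 2.1]
finger_gap: 0.0007
side -0.1 154 lip top 0.1951 148
side 0.13 0 lip top nan 0
top -0.1 248 lip top 0.1958 248
top 0.13 284 lip top 0.196 284
26.85 [0.58031895 0.04980417 0.16536682] [-18.50942468   1.56788397   3.85930026]
26.85 [-0.01  -0.377  2.179  0.018  0.786 -1.429] [0.5803 0.0498 0.1654] tilt 31.72
[[-0.84    0.1341  0.5257]
 [ 0.1621  0.9867  0.0073]
 [-0.5178  0.0913 -0.8506]]
armdir in tool [-0.172  0.039 -0.984]
```

View pics/s9c.png

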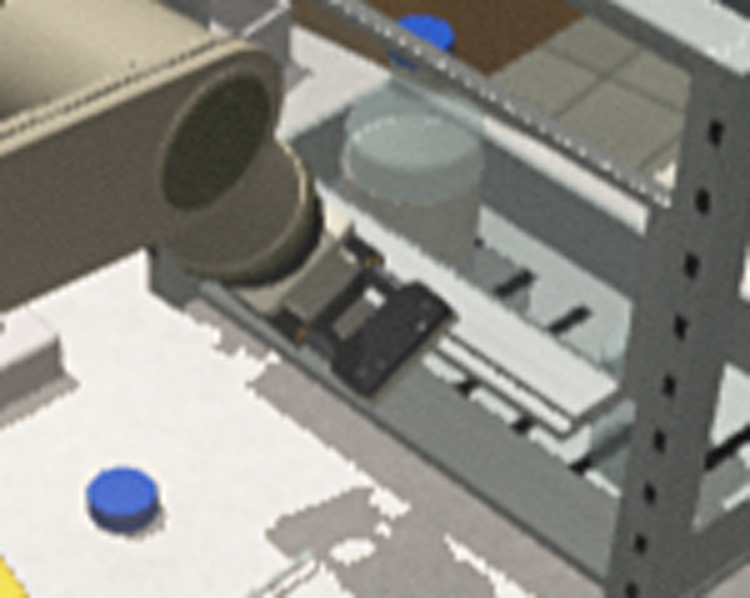

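```bash
cat > ptr.py <<'E'
from h import *
import pickle
S,T=[pickle.load(open(n+'0.pkl','rb')) for n in('side','top')]
def ray(d,u,v):
    M=np.linalg.inv(d['camera_from_world']); r=M[:3,:3]@np.array([(u-d['cx'])/d['fx'],(v-d['cy'])/d['fy'],1]); return M[:3,3],r/np.linalg.norm(r)
n=np.array([.991,-.134,0]); O=np.array([.6287,.039,0])
for d,u,v in((S,275.2,136.6),(S,274.5,136),(T,191.5,128.8),(T,190.5,128.5)):
    o,r=ray(d,u,v)
    for off in(-.014,-.017,-.02):
        t=((O+off*n-o)@n)/(r@n); print((u,v),off,(o+t*r).round(4))
a=ray(S,275,136.4);b=ray(T,191.3,128.7)
A=np.c_[a[1],-b[1]]; t=np.linalg.lstsq(A,b[0]-a[0],rcond=None)[0]; p,q=a[0]+t[0]*a[1],b[0]+t[1]*b[1]; print('tri',p,q,np.linalg.norm(p-q))
# black mask in side crop
im=S['image'][115:150,255:285]; g=im.max(2); 
print(g[5:30,5:25])
# known: projection of pointer candidates
for z in(.185,.19,.195,.2): print(z,proj(S,[.637,.228,z]),proj(T,[.637,.228,z]))
E
python3 ptr.py
python3 - <<'E'
import pickle,cv2
T=pickle.load(open('top0.pkl','rb'))
cv2.imwrite('pics/tp.png',cv2.resize(T['image'][105:150,165:215,::-1],None,fx=12,fy=12,interpolation=2))
E
```

```text
(275.2, 136.6) -0.014 [0.6401 0.2277 0.1852]
(275.2, 136.6) -0.017 [0.6366 0.2246 0.1892]
(275.2, 136.6) -0.02 [0.6332 0.2215 0.1932]
(274.5, 136) -0.014 [0.6405 0.2309 0.1856]
(274.5, 136) -0.017 [0.6371 0.2278 0.1895]
(274.5, 136) -0.02 [0.6336 0.2247 0.1935]
(191.5, 128.8) -0.014 [0.6406 0.2318 0.1742]
(191.5, 128.8) -0.017 [0.6373 0.2295 0.1847]
(191.5, 128.8) -0.02 [0.634  0.2272 0.1953]
(190.5, 128.5) -0.014 [0.6409 0.2339 0.1758]
(190.5, 128.5) -0.017 [0.6376 0.2316 0.1864]
(190.5, 128.5) -0.02 [0.6342 0.2293 0.1969]
tri [0.63904388 0.22758709 0.18677908] [0.63697968 0.22959761 0.18656048] 0.0028897906688400785
[[121 117 117 117 115 121 118 102  69  64  84  87  88  86  82  85  86  86
   86  88]
 [137 133 118 123 120 121 118 108  88  73  89  86  86  84  84  87  87  86
   83  87]
 [151 154 136 132 131 133 135 113  88  85  83  89  87  87  85  83  83  86
   86  88]
 [150 153 154 155 154 155 155 125  92  82  85  90  85  86  86  82  86  87
   86  83]
 [152 153 155 155 156 157 158 131  92  90  87  88  87  86  84  84  82  86
   88  88]
 [153 150 151 139 145 133 130 111  87  91  87  88
[... 1486 characters left out ...]
 236 236 237 227 185 159 138 107  59  59  87  89  84  91  87  86  90
   87  88]
 [233 234 233 233 237 239 210 177 138  80  70  87  87  86  86  88  88  90
   89  85]]
0.185 (np.float64(274.4714858872486), np.float64(137.1272219275275)) (np.float64(192.10571257929237), np.float64(128.87199650309827))
0.19 (np.float64(274.43524261983373), np.float64(135.87125669877446)) (np.float64(191.6581832660214), np.float64(128.23917331755428))
0.195 (np.float64(274.39883357966215), np.float64(134.60954682189143)) (np.float64(191.20615522407084), np.float64(127.5999887614152))
0.2 (np.float64(274.36225762678697), np.float64(133.3420527934441)) (np.float64(190.7495602764665), np.float64(126.95434642988978))
```

View pics/tp.png

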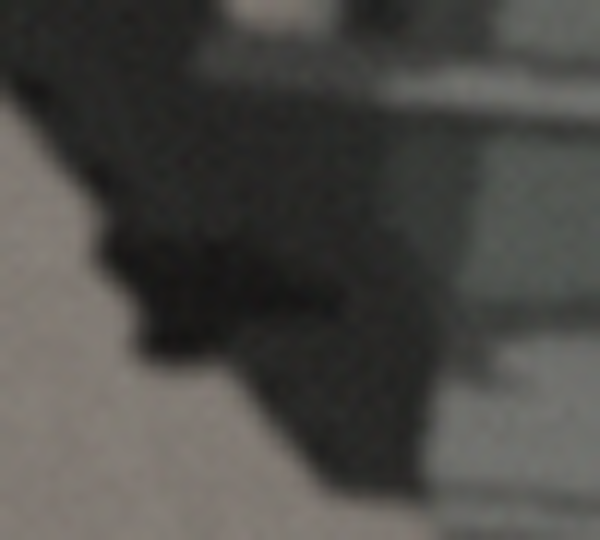

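```bash
cat > p2.py <<'E'
from h import *
import pickle
S,T=[pickle.load(open(n+'0.pkl','rb')) for n in('side','top')]
n=np.array([.991,-.134,0]); O=np.array([.6287,.039,0]); 
for nm,d in(('S',S),('T',T)):
    W=pts(d); bx=(W-O)@n; by=(W-O)@np.array([.134,.991,0]); g=d['image'].max(2)
    post=(g>70)&(abs(by-.205)<.011)&(W[...,2]>.25)&(W[...,2]<.42)&(abs(bx)<.05); print(nm,'post',post.sum(),np.percentile(bx[post],[10,50,90]).round(4))
    for y0,y1 in((.18,.19),(.19,.197),(.197,.204),(.204,.211),(.211,.22),(.22,.23)):
        m=(g<60)&(by>y0)&(by<y1)&(W[...,2]>.16)&(W[...,2]<.23)&(abs(bx)<.06); 
        if m.sum(): print(nm,y0,m.sum(),'bx',np.median(bx[m]).round(4),'z',np.percentile(W[m][:,2],[0,50,100]).round(4))
E
python3 p2.py
```

```text
S post 594 [-0.0141 -0.0046  0.0164]
S 0.18 4 bx -0.0194 z [0.1889 0.1921 0.2004]
S 0.19 18 bx -0.0204 z [0.1786 0.1918 0.2033]
S 0.197 16 bx -0.022 z [0.184  0.2007 0.2102]
S 0.204 22 bx -0.023 z [0.1812 0.1972 0.2076]
S 0.211 19 bx -0.0235 z [0.1879 0.2003 0.2105]
S 0.22 5 bx -0.0207 z [0.194  0.1977 0.2073]Traceback (most recent call last):
  File "p2.py", line 7, in <module>
    post=(g>70)&(abs(by-.205)<.011)&(W[...,2]>.25)&(W[...,2]<.42)&(abs(bx)<.05); print(nm,'post',post.sum(),np.percentile(bx[post],[10,50,90]).round(4))
                                                                                                            ~~~~~~~~~~~~~^^^^^^^^^^^^^^^^^^^^^
    return _quantile_unchecked(
        a, q, axis, out, overwrite_input, method, keepdims, weights)
    return _ureduce(a,
                    func=_quantile_ureduce_func,
    ...<5 lines>...
                    overwrite_input=overwrite_input,
                    method=method)
    r = func(a, **kwargs)
    result = _quantile(arr,
                       quantiles=q,
    ...<2 lines>...
                       out=out,
                       weights=wgt)
    slices_having_nans = np.isnan(arr[-1, ...])
                                  ~~~^^^^^^^^^
IndexError: index -1 is out of bounds for axis 0 with size 0
```

Pointer height estimates run from 0.187 m (two-view rays) to 0.195 m (plate slices). I lift the underside to about 0.190 m, then check up close.

```bash
python3 -m creep '[{"hand":0,"slide":[-0.15,0.03,-0.25],"spin":0},{"hand":0,"slide":[-0.3,0.05,-0.5],"spin":0},{"hand":0,"slide":[-0.45,0.08,-0.75],"spin":0},{"hand":0,"slide":[-0.6,0.1,-1],"spin":0},{"hand":0,"slide":[-0.75,0.13,-1.2],"spin":0},{"hand":0,"slide":[-0.75,0.13,-1.2],"spin":0},{"hand":0,"slide":[-0.75,0.13,-1.2],"spin":0},{"hand":0,"slide":[-0.75,0.13,-1.2],"spin":0},{"hand":0,"slide":[-0.75,0.13,-1.2],"spin":0},{"hand":0,"slide":[-0.75,0.13,-1.2],"spin":0}]'
python3 lip.py 10 2>/dev/null
```

```text
clock: 27.85
tcp_pos: [0.5801, 0.0498, 0.18]
ee_rot: [0.208, 2.582, 0.069]
wrist_force: [-9.7, 1.4, -2.6]
finger_gap: 0.0004
side -0.1 157 lip top 0.2094 150
side 0.13 0 lip top nan 0
top -0.1 256 lip top 0.2104 256
top 0.13 296 lip top 0.2104 296
27.95 [0.58006774 0.04983153 0.18005017] [-10.47419485   1.74311227  -2.37576059]
```

```bash
python3 -m creep '[{"hand":0,"slide":[1,0,0],"spin":0},{"hand":0,"slide":[2.5,0,0],"spin":0},{"hand":0,"slide":[4.5,0,0],"spin":0},{"hand":0,"slide":[6,0,0],"spin":0},{"hand":0,"slide":[6.1,2.7,-2.5],"spin":0},{"hand":0,"slide":[6.2,5.4,-5],"spin":0},{"hand":0,"slide":[6.2,8.1,-7.5],"spin":0},{"hand":0,"slide":[6.2,8.1,-7.5],"spin":0},{"hand":0,"slide":[6.2,8.1,-7.5],"spin":0},{"hand":0,"slide":[6.2,8.1,-7.5],"spin":0}]'
python3 lip.py 11 2>/dev/null
python3 - <<'E'
from h import *
import pickle
d=grab('wrist'); save(d,'wrist11.png'); pickle.dump(d,open('wrist11.pkl','wb'))
E
```

```text
clock: 28.95
tcp_pos: [0.4996, 0.1386, 0.2189]
ee_rot: [0.208, 2.582, 0.069]
wrist_force: [0.7, 0.4, 0.1]
finger_gap: 0.0005
side -0.1 150 lip top 0.2094 143
side 0.13 144 lip top 0.2092 135
top -0.1 255 lip top 0.2103 255
top 0.13 297 lip top 0.2105 297
29.05 [0.49931724 0.13808725 0.21794467] [-0.48669104 -0.53435953 -0.47507805]
```

View pics/wrist11.png

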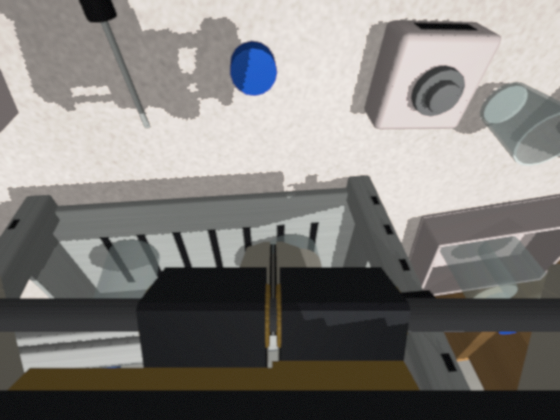

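View pics/side11.png

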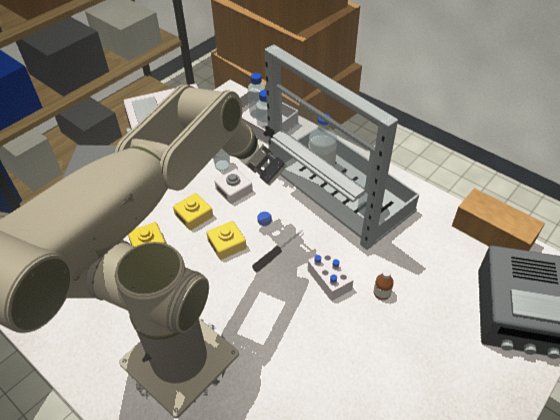

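The lip held at 0.210 top (underside about 0.190) after release. I raise the hand for a close wrist view of the pointer.

```bash
python3 -m creep '[{"hand":0,"slide":[-1.3,1.7,-2.6],"spin":0},{"hand":0,"slide":[-2.6,3.3,-5.1],"spin":0},{"hand":0,"slide":[-4,5,-7.7],"spin":0},{"hand":0,"slide":[-5.3,6.6,-10.2],"spin":0},{"hand":0,"slide":[-6.6,8.3,-12.7],"spin":0},{"hand":0,"slide":[-6.6,8.3,-12.7],"spin":0},{"hand":0,"slide":[-6.6,8.3,-12.7],"spin":0},{"hand":0,"slide":[-6.6,8.3,-12.7],"spin":0},{"hand":0,"slide":[-6.6,8.3,-12.7],"spin":0},{"hand":0,"slide":[-6.6,8.3,-12.7],"spin":0}]'
python3 - <<'E'
from h import *
import pickle
d=grab('wrist'); save(d,'wrist12.png'); pickle.dump(d,open('wrist12.pkl','wb'))
d=grab('side'); pickle.dump(d,open('side12.pkl','wb')); cv2.imwrite('pics/s12c.png',cv2.resize(d['image'][110:190,245:345,::-1],None,fx=7,fy=7,interpolation=2))
E
```

```text
clock: 30.1
tcp_pos: [0.4993, 0.2078, 0.3662]
ee_rot: [0.211, 2.585, 0.066]
wrist_force: [0.4, -0.4, 0.1]
finger_gap: 0.0005
```

View pics/wrist12.png

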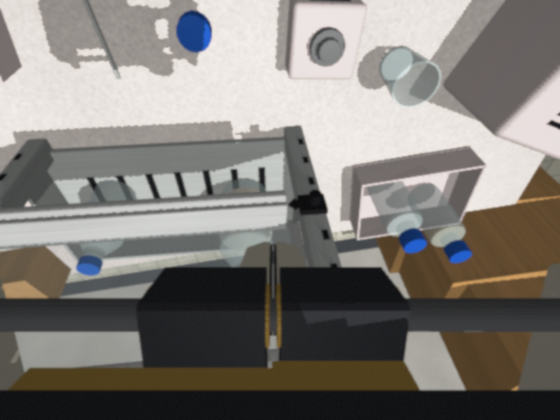

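View pics/s12c.png

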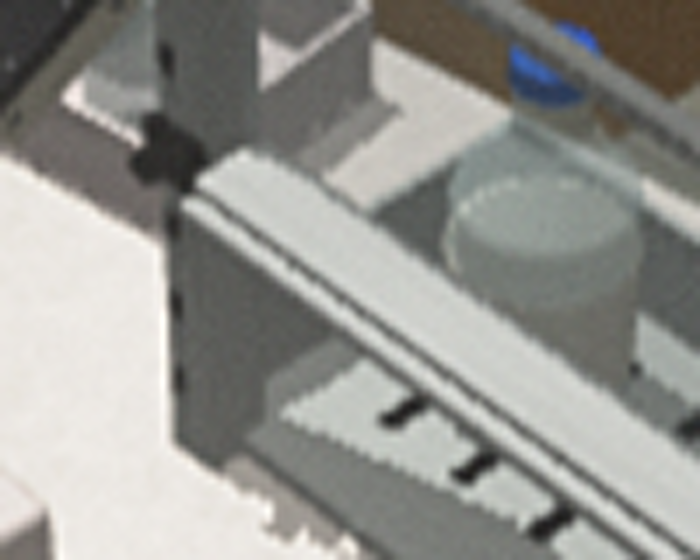

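The wrist view shows the pointer at (312,203) with its tip at about (290,204), right beside the lip's left end at (283,205). I compare their heights in this single view.

Run:
```python
from h import *
import pickle
from scipy.spatial.transform import Rotation as R
d=pickle.load(open('wrist12.pkl','rb')); s=d['s']; Rm=R.from_rotvec(s['ee_rot']).as_matrix()
M=np.eye(4);M[:3,:3]=Rm;M[:3,3]=s['tcp_pos']; d['camera_from_world']=np.linalg.inv(M@d['hand_eye'])
pickle.dump(d,open('wrist12w.pkl','wb'))
W=pts(d); g=d['image'].max(2)
n=np.array([.991,-.134,0]); O=np.array([.6287,.039,0]); bx=(W-O)@n; by=(W-O)@np.array([.134,.991,0])
cv2.imwrite('pics/w12c.png',cv2.resize(d['image'][175:250,240:340,::-1],None,fx=7,fy=7,interpolation=2))
m=np.zeros_like(g,bool);m[190:216,284:330]=1; m&=g<50
q=W[m]; print(m.sum(),np.median(q,0).round(4)); 
for y0 in np.arange(.175,.235,.006):
    k=m&(by>y0)&(by<y0+.006)
    if k.sum(): print(y0.round(3),k.sum(),'bx',np.percentile(bx[k],[5,50,95]).round(4),'z',np.percentile(W[k][:,2],[5,50,95]).round(4),'px',np.argwhere(k).mean(0)[::-1].round(1))
for (u,v) in [(200,215),(240,213),(270,210),(100,222),(270,206),(270,214)]: print((u,v),W[v,u].round(4),bx[v,u].round(4),by[v,u].round(4))
```

```text
599 [nan nan nan]
0.181 6 bx [-0.0242 -0.0232 -0.0219] z [0.1914 0.1936 0.1953] px [290.2 204.5]
0.187 39 bx [-0.0242 -0.0232 -0.0222] z [0.1864 0.1933 0.1989] px [293.6 203.8]
0.193 70 bx [-0.0241 -0.023  -0.0193] z [0.182  0.1947 0.2059] px [298.9 204.9]
0.199 97 bx [-0.0242 -0.0231 -0.0196] z [0.1784 0.1943 0.2062] px [303.1 204.3]
0.205 117 bx [-0.0366 -0.0235 -0.0201] z [0.1805 0.1955 0.206 ] px [308.6 202.6]
0.211 118 bx [-0.0378 -0.0302 -0.0202] z [0.1877 0.1982 0.2064] px [314.  201.7]
0.217 96 bx [-0.0374 -0.0271 -0.0204] z [0.1891 0.1983 0.2062] px [318.7 202.2]
0.223 53 bx [-0.0241 -0.0231 -0.0202] z [0.1863 0.199  0.206 ] px [322.8 205.2]
(200, 215) [0.6081 0.1224 0.2091] -0.0316 0.0799
(240, 213) [0.615  0.1675 0.2094] -0.0307 0.1255
(270, 210) [0.6181 0.2021 0.2094] -0.0324 0.1602
(100, 222) [0.5923 0.0133 0.2105] -0.0326 -0.0304
(270, 206) [0.6134 0.2029 0.2076] -0.0371 0.1604
(270, 214) [0.6244 0.2011 0.2097] -0.026 0.1601
```

View pics/w12c.png

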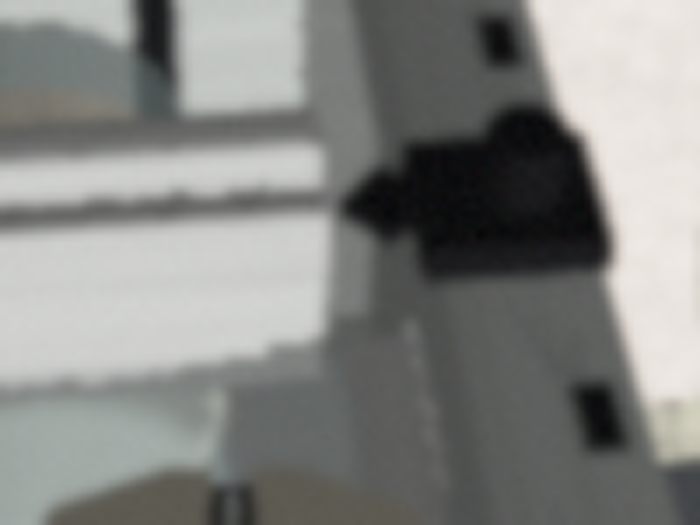

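Run:
```python
from h import *
import pickle
S=pickle.load(open('side12.pkl','rb'));Wc=pickle.load(open('wrist12w.pkl','rb'))
n=np.array([.991,-.134,0]);t=np.array([.134,.991,0]); O=np.array([.6287,.039,0])
for by in(.17,.1):
  for z in(.186,.19,.21):
    p=O-.045*n+by*t+[0,0,z]; u,v=proj(S,p); a,b=proj(Wc,p); print(by,z,'side',round(u,1),round(v,1),'crop',round((u-245)*7),round((v-110)*7),'wrist crop',round((a-240)*7),round((b-175)*7))
for z in(.186,.19,.194,.198):
    p=O-.022*n+.183*t+[0,0,z]; u,v=proj(S,p);a,b=proj(Wc,p); print('tip',z,'crop',round((u-245)*7),round((v-110)*7),'wrist crop',round((a-240)*7),round((b-175)*7))
```

```text
0.17 0.186 side 271.5 143.9 crop 186 238 wrist crop 256 90
0.17 0.19 side 271.5 142.9 crop 185 231 wrist crop 258 106
0.17 0.21 side 271.3 137.9 crop 184 195 wrist crop 270 189
0.1 0.186 side 287.1 155.6 crop 295 319 wrist crop -162 116
0.1 0.19 side 287.1 154.6 crop 295 312 wrist crop -163 132
0.1 0.21 side 287.1 149.5 crop 295 277 wrist crop -167 218
tip 0.186 crop 206 199 wrist crop 328 182
tip 0.19 crop 206 192 wrist crop 331 198
tip 0.194 crop 206 185 wrist crop 334 214
tip 0.198 crop 205 178 wrist crop 337 230
```

Run:
```python
from h import *
import pickle
S=pickle.load(open('side12.pkl','rb'));Wc=pickle.load(open('wrist12w.pkl','rb'))
n=np.array([.991,-.134,0]);t=np.array([.134,.991,0]); O=np.array([.6287,.039,0])
for d,u,vs in((Wc,260,range(184,212)),(Wc,200,range(186,214)),(S,287,range(140,162))):
    W=pts(d); print(u)
    for v in vs: print(v,d['image'][v,u].tolist(),'bx %.4f z %.4f'%((W[v,u]-O)@n,W[v,u,2]))
```

```text
260
184 [75, 82, 82] bx 0.0934 z 0.0199
185 [79, 87, 86] bx 0.0934 z 0.0227
186 [82, 89, 88] bx 0.0919 z 0.0273
187 [83, 91, 90] bx 0.0921 z 0.0297
188 [84, 92, 91] bx 0.0932 z 0.0312
189 [83, 91, 91] bx 0.0916 z 0.0358
190 [85, 92, 90] bx 0.0926 z 0.0374
191 [89, 93, 90] bx 0.0906 z 0.0423
192 [94, 95, 94] bx -0.0464 z 0.1929
193 [98, 99, 98] bx -0.0462 z 0.1944
194 [106, 106, 106] bx -0.0466 z 0.1966
195 [119, 119, 117] bx -0.0466 z 0.1983
196 [146, 147, 145] bx -0.0451 z 0.1983
197 [176, 178, 175] bx -0.0455 z 0.2004
198 [197, 199, 197] bx -0.0436 z 0.2001
199 [205, 206, 204] bx -0.0430 z 0.2011
200 [206, 207, 205] bx -0.0419 z 0.2016
201 [199, 200, 199] bx -0.0409 z 0.2022
202 [180, 180, 178] bx -0.0391 z 0.2020
203 [139, 140, 139] bx -0.0367 z 0.2012
204 [107, 108, 107] bx -0.0388 z 0.2050
205 [108, 110, 109] bx -0.0384 z 0.2062
206 [138, 138, 137] bx -0.0393 z 0.2087
207 [175, 176, 174] bx -0.0381 z 0.2091
208 [198, 199, 197] bx -0.0372 z 0.2098
209 [203, 205, 202] bx -0.0351 z 0.2093
210 [205, 207, 204] bx -0.0343 z 0.2102
211 [207, 207, 204] bx nan z nan
200
186 [189, 194, 19
[... 1244 characters left out ...]
243 z 0.2077
144 [204, 206, 201] bx -0.0249 z 0.2046
145 [203, 204, 200] bx -0.0314 z 0.2093
146 [173, 172, 169] bx -0.0348 z 0.2097
147 [114, 116, 113] bx -0.0369 z 0.2087
148 [146, 149, 144] bx -0.0344 z 0.2013
149 [208, 211, 205] bx -0.0362 z 0.1998
150 [207, 209, 204] bx -0.0419 z 0.2035
151 [169, 169, 165] bx -0.0451 z 0.2040
152 [103, 105, 101] bx -0.0427 z 0.1968
153 [87, 85, 82] bx -0.0419 z 0.1917
154 [85, 88, 82] bx 0.0608 z 0.0472
155 [90, 92, 89] bx 0.0606 z 0.0431
156 [90, 92, 87] bx 0.0642 z 0.0334
157 [90, 92, 89] bx 0.0575 z 0.0382
158 [88, 88, 87] bx 0.0641 z 0.0245
159 [92, 93, 88] bx 0.0589 z 0.0271
160 [95, 96, 94] bx 0.0583 z 0.0233
161 [116, 119, 114] bx 0.0629 z 0.0123
```

The lip's lower front edge reads about 0.190–0.191 and the pointer tip 0.1936 in the same view, so it sits about 3 mm low, within 8 mm. A quick check that the loose items have not moved, then I hand in.

Run:
```python
from h import *
import pickle
a=pickle.load(open('top0.pkl','rb')); b=grab('top'); save(b,'top13.png')
for n,(u,v) in dict(cap=(237,203),driver=(278,240),tip=(280,195),rack=(343,215),amber=(395,193),beaker=(135,172),button=(177,191)).items():
    T=a['image'][v-14:v+14,u-14:u+14]; S=b['image'][v-24:v+24,u-24:u+24]
    r=cv2.matchTemplate(S,T,cv2.TM_CCOEFF_NORMED); _,m,_,l=cv2.minMaxLoc(r); print(n,'score',round(m,2),'shift px',l[0]-10,l[1]-10)
s=env.get_state(); print(s['clock'],s['wrist_force'],s['qvel'].round(3))
```

```text
cap score 0.77 shift px 2 0
driver score 0.86 shift px 0 0
tip score 0.4 shift px -1 0
rack score 1.0 shift px 0 0
amber score 1.0 shift px 0 0
beaker score 0.35 shift px 10 3
button score 0.29 shift px -1 6
30.25 [0.50507558 0.29263814 0.07274801] [ 0.002  0.001 -0.004  0.001 -0.001  0.002]
```

Run:
```python
from h import *
import pickle
for nm,d in(('0',pickle.load(open('side0.pkl','rb'))),('12',pickle.load(open('side12.pkl','rb')))):
    im=d['image'].astype(int); m=(im[...,2]>im[...,0]+60); m[:205]=0;m[230:]=0;m[:,:250]=0;m[:,280:]=0
    print(nm,'cap px',np.argwhere(m).mean(0).round(1))
print(env.sign_off())
```

```text
0 cap px [216.4 263.9]
12 cap px [215.7 264.2]
the job is handed in; nothing more can be done
None
```

I pressed the fan button, lifted the window so the lip is level with the pointer to within about 3 mm, let go, and handed the job in at about 30 s. No verdict was reported.

- **Button:** the closed fingertips pressed it to its stop, where the wrist force read about 20 N. I then raised clear, so it was free to spring back.
- **Tilt:** the moves have no tilt control. I pulled the arm repeatedly against its reach limit, high above the bench, until the tool leaned about 32° forward. That put the fingertips under the lip's front edge so they could push it up from beneath, without pinching. The horizontal force peaked at about 18 N.
- **Level:** after release the lip stayed where I left it. In one close wrist view its underside is at about 0.190 m and the pointer tip at 0.1936 m, so it sits roughly 3–4 mm low against the 8 mm allowed. An earlier estimate from the side and top views put the pointer at 0.187 m (the two rays missed each other by 3 mm), which would make the lip about 3 mm high.
- **Loose items:** in the top view the rack, amber bottle and screwdriver handle had not shifted. The cap moved under 1 pixel in the side view. The top-view match failed for the beaker, the screwdriver's tip and the button, and matched the cap only loosely; I think the arm and its shadow covered those spots. The button's return was checked only by eye, in the later wrist pictures, and there the beaker was standing where it was.
- **At hand-in:** the wrist force was near zero and the robot was touching nothing.

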